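Load the swivel test station

TASK

Turn the clicking swivel of the test station by its lever from wherever it is parked to the load mark (the two studs, three clicks anticlockwise from the single-bar test mark). Then, leaving it there, draw every circuit board straight up out of the storage block by its rail and stand each one, rail up, in a bay of its own in the swivel's rack; last, turn the loaded swivel back to the test mark and let go. Leave the gear motor, regulator and screwdriver where they are.

Things in the scene. Friction and masses are not known exactly. Their poses are not given: they have to be found in the camera images.
- station: Fixed round grey base of the swivel test station, 270 mm across, 20 mm thick; origin on the swivel axis at table level. In its own axes the single white bar mark (TEST) lies on its rim towards -x and the white two-stud mark (LOAD) towards -y; a dot on the rim marks each of the other clicks, 30 degrees apart.
- swivel (a joint): Angle of the swivel about the vertical, rad, growing anticlockwise seen from above; it carries the rack and the lever. 0 = lever at the bar mark (TEST); +1.571 (three clicks anticlockwise from TEST) = lever at the two studs (LOAD). It clicks to rest every 0.524 rad (30 degrees): let go, it falls into the nearest click, to within 0.02 rad. About 0.3 N m (3 N at the knob) takes it over a click. It can turn from -2.6 to +2.6 rad, with no stop at either mark.
- knob (a point): Middle of the round black knob that stands upright on the swivel's lever: 22 mm across, 48 mm tall, its top 112 mm and this point 88 mm above the table, 105 mm from the swivel axis (at joint 0 it lies from the axis towards the station's -x). The knob does not spin on the lever.
- rack (a point): Point on the swivel axis on the floor of the rack, 40 mm above the table; turns with the swivel (at joint 0 its axes are the station's; the lever points to its -x). The rack is two grey side walls, 182 mm long along its y and 50 mm high, each 24 mm thick, outer faces at x = +-48 mm; four upright grooves 16 mm deep in each wall form four bays, 45 mm apart along y. A bay is 10 mm wide and 80 mm long, and a board stands in it lengthwise along x, on the rack's floor.
- block: Loose heavy storage block (1.3 kg), 92 x 175 x 53 mm (x, y, z), origin at the centre of its underside. Four slots run along its x, each 7 mm wide, 80 mm long and 45 mm deep (slot floor 8 mm above the table), 45 mm apart along y; the boards start in these.
- bay1 (a point): Centre of the mouth of rack bay 1, level with the tops of the rack's walls (90 mm above the table), y = -67.5 mm in the rack; turns with the swivel, same axes as the rack.
- bay2 (a point): Centre of the mouth of rack bay 2, level with the tops of the rack's walls (90 mm above the table), y = -22.5 mm in the rack; turns with the swivel, same axes as the rack.
- bay3 (a point): Centre of the mouth of rack bay 3, level with the tops of the rack's walls (90 mm above the table), y = +22.5 mm in the rack; turns with the swivel, same axes as the rack.
- bay4 (a point): Centre of the mouth of rack bay 4, level with the tops of the rack's walls (90 mm above the table), y = +67.5 mm in the rack; turns with the swivel, same axes as the rack.
- board1_mid (a point): Centre of circuit board 1 (may be absent), half-way up. Board: 70 mm wide (its x), 4 mm thick (its y), 92 mm tall (its z, up); the top 12 mm is a plain metal rail 10 mm thick and 70 mm long, its centre 40 mm above this point. 80 to 120 g. At the start it stands in slot 1 of the block. Either way round will do in the rack.
- board2_mid (a point): Centre of circuit board 2 (may be absent), half-way up. Board: 70 mm wide (its x), 4 mm thick (its y), 92 mm tall (its z, up); the top 12 mm is a plain metal rail 10 mm thick and 70 mm long, its centre 40 mm above this point. 80 to 120 g. At the start it stands in slot 2 of the block. Either way round will do in the rack.
- board3_mid (a point): Centre of circuit board 3 (may be absent), half-way up. Board: 70 mm wide (its x), 4 mm thick (its y), 92 mm tall (its z, up); the top 12 mm is a plain metal rail 10 mm thick and 70 mm long, its centre 40 mm above this point. 80 to 120 g. At the start it stands in slot 3 of the block. Either way round will do in the rack.
- board4_mid (a point): Centre of circuit board 4 (may be absent), half-way up. Board: 70 mm wide (its x), 4 mm thick (its y), 92 mm tall (its z, up); the top 12 mm is a plain metal rail 10 mm thick and 70 mm long, its centre 40 mm above this point. 80 to 120 g. At the start it stands in slot 4 of the block. Either way round will do in the rack.
- gearmotor: Bystander: small gear motor lying on the table, about 115 x 45 x 45 mm.
- regulator: Bystander: air regulator standing on the table, 50 x 50 x 92 mm.
- driver: Bystander: screwdriver lying on the table.

How it is judged:
By the outcome, as a careful person would: the job done as asked, in the order asked, and still so for the second after the job is handed in, with the robot touching nothing.
Of board1, board2, board3, board4 only 2 to 4 are there at a start; the rules pass over those that are not, and their reading is None.
At some moment in a run one of block may be knocked a few centimetres aside while the robot is not near it.
It also fails if it takes over 210 s, if anything falls off the work surface, if the arm or the gripper's body presses on something with over 40 N, if the wrist force passes 120 N, or if a joint passes its speed limit or range.

ROBOT

A 6-joint arm with a two-finger parallel gripper is mounted at the origin on the work surface. World frame = base frame: x ahead of the robot, y to its left, z up, the work surface at z = 0. Lengths are in m, angles in degrees, forces in N, time in s.
With the tool pointing down it reaches from about 0.3 to 0.75 m from the base axis. Payload 8.5 kg.
Tool frame: the origin (TCP) lies on the centre line of the jaws, within the pads' length; the fingertips stand env.tips_ahead ahead of it and the grasp point (between the pads) lies 8 mm behind it (env.tips_ahead is the distance from the TCP to the fingertips, in m); z points along the fingers, y is the direction in which the jaws open and shut (so a half turn about z gives the same grasp; the last joint's range is limited). The gripper opens to 85 mm and grips with 20 to 120 N. Pads are 22 mm wide; open, the fingers measure 114 mm over their backs; the gripper's body (76 mm by 85 mm) begins 54 mm behind the grasp point. The pads swing forward as they close: fully open they stand 13 mm farther back than shut.
Start: joints at [-84.07, 21.807, 74.336, -0, 83.858, -12.336], TCP at [0.172, -0.522, 0.205] pointing down, gripper open.
Joint ranges: [-178.18, 178.18], [-50.72, 133.34], [12.68, 142.11], [-81.47, 261.47], [9.98, 163.14], [-165.26, 165.26]. Speed limits (degrees/s): [136.94, 136.94, 180, 180, 180, 180].

INTERFACE

Orientations are given as a 3x3 rotation matrix whose columns are the frame's x, y, z axes.
In Python, from rig import env gives the robot as it stands.
- The arm moves only by the tool servo_tool, never from a script. Its argument "commands" is a list of rows, each an object with "linear": the shift along the tool's x, y, z in mm, a list of three; "angular": the turn, a rotation vector about the tool's x, y, z in degrees, a list of three; "gripper": the opening, from -1 (shut) to 1 (fully open). In form: [{"linear": [x, y, z], "angular": [rx, ry, rz], "gripper": gripper}, ...]. A call has 1 to 20 rows; each row is the pose to reach, as a shift and turn from the pose commanded when the call began, along the tool's axes at that moment; what a row does not reach only later rows make up. A row lasts 1/10 s, in which the tool goes at most 50 mm and 8.59 degrees, less where a joint would pass 70% of its speed; a pose out of reach is approached as far as the arm can. A call with a gripper value outside its range is refused whole. The fingers move at their own pace and stop on an object; "force" is the grip in N (left out, the last holds). Time passes only in rows, so rows that repeat a pose let the fingers close. It gives the time, the measured TCP pose, the force and the opening at its end, in the units of the state.
- env.observe(): the state, without advancing time (a new reading comes with each control period).
- env.get_image(name): name is "scene" or "top"; returns a dict with "frame" (384x512x3 uint8, blue, green, red), "fx", "fy", "cx", "cy" (pixels), "cam_to_world" (4x4, takes a point from camera to world coordinates). Camera axes: x right, y up, looking along -z (the intrinsics and any distortion apply to the point x, -y, -z); pixel columns grow to the right and rows downward; lengths in m; the calibration is good to about 2 mm. A picture is of the moment at which its call begins. There is no depth.
- env.close_job(): hands the job in, once; it reports no verdict.
Trained networks look in a picture, given as the dict that the camera call returned (one of the last four; its "shot" number tells which), for a name from the list of things; names that differ only in an ending like _2 or _b are one class to them, and where a whole thing is asked for, a point or a joint stands for the part that bears it (a point fixed in the world has none). Each returns a list of dicts, best first, with "confidence" (0 to 1); they miss things now and then, are a little off and sometimes report something else, mostly with a low value. They report only what shows in the picture. A call takes as long as a camera call.
- env.trace(picture, query): "pixels" (384x512 bool, what is visible of it) and "extent" ([left, top, right, bottom] in pixels, round what is visible of it).
The state is a dict: "time_s": time; "q": joint angles; "qvel": joint speeds; "joint_efforts": joint torques, N m; "position": TCP position; "tool_rot": TCP orientation; "ft_force": force on the tool from outside, world axes, zero at the start; "wrist_torque": the same for the moment, N m; "grip_width": finger opening in m.
Only numpy, scipy, OpenCV 4.12 (cv2) and the standard library are available. Lean on these libraries where they do the work, as an engineer would, in place of code of your own. Each camera call takes 0.05 s, during which the arm holds its last target.

## Working session

There is one attempt and no reset: what is moved stays moved. The work goes in short steps, Python scripts to look and compute and a tool call to move; the robot and the scene stay as the last step left them, time stands still between calls to the robot, and variables do not carry over. Pictures are saved under pics/ and viewed, and the job is handed in when it is done.

Besides the shell and the picture viewer there is one more tool, called after "Call:" by a JSON object that holds its "api" and its "payload", one argument or row to a line. servo_tool: Moves the arm, as the interface text tells. Its arguments: {"type":"object","properties":{"commands":{"type":"array","items":{"type":"object","properties":{"linear":{"type":"array","items":{"type":"number"}},"angular":{"type":"array","items":{"type":"number"}},"gripper":{"type":"number"}}}},"force":{"type":"number"}},"required":["commands"]}

```bash
ls; mkdir -p pics
python3 - <<'E'
from rig import env
import cv2
print(env.tips_ahead)
o=env.observe()
for k in o: print(k,o[k])
for n in("scene","top"):
    im=env.get_image(n); cv2.imwrite(f"pics/{n}0.png",im["frame"])
    print(n,im["fx"],im["fy"],im["cx"],im["cy"],im["cam_to_world"],[k for k in im])
    print(im.get("dist"),im["shot"])
E
```

```text
pics
0.011
time_s 0.0
q [-8.40703191e+01  2.18415035e+01  7.43851715e+01 -2.17178634e-03
  8.38567607e+01 -1.23372701e+01]
qvel [0.04532094 0.00393899 0.04999608 0.05159165 0.01900354 0.09738591]
joint_efforts [-8.70144891e-05 -4.48456085e+01 -2.31278390e+01 -1.76987228e-04
  4.74074594e-03  4.20699439e-05]
position [ 0.17233368 -0.52195766  0.20430453]
tool_rot [[ 9.49605180e-01  3.13448506e-01 -1.87925173e-04]
 [ 3.13448442e-01 -9.49604121e-01  1.44454245e-03]
 [ 2.74335153e-04 -1.43064985e-03 -9.99998939e-01]]
ft_force [0.05916603 0.22986049 0.22849243]
wrist_torque [-0.01342839 -0.0349904  -0.03875162]
grip_width 0.08521784728784555
scene 354.6363508595606 354.6363508595606 256.3312108719091 187.87404253327045 [[-0.31414203 -0.76246105  0.56565708  1.28497586]
 [ 0.94922266 -0.24154405  0.20157584  0.26050714]
 [-0.01706263  0.60025796  0.79962444  1.06752281]
 [ 0.          0.          0.          1.        ]] ['frame', 'fx', 'fy', 'cx', 'cy', 'cam_to_world', 'shot']
None 1
top 346.9246606828534 346.9246606828534 251.5802061347284 183.5609647262378 [[ 0.01897752  0.98157792 -0.19011742  0.37467237]
 [-0.9998103   0.01779734 -0.00791327  0.00403895]
 [-0.00438391  0.19023153  0.98172947  1.28690962]
 [ 0.          0.          0.          1.        ]] ['frame', 'fx', 'fy', 'cx', 'cy', 'cam_to_world', 'shot']
None 2
```

View pics/scene0.png

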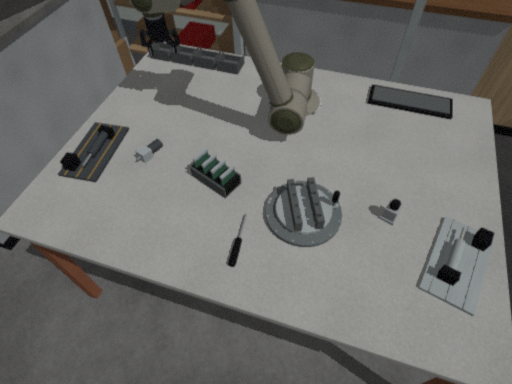

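View pics/top0.png

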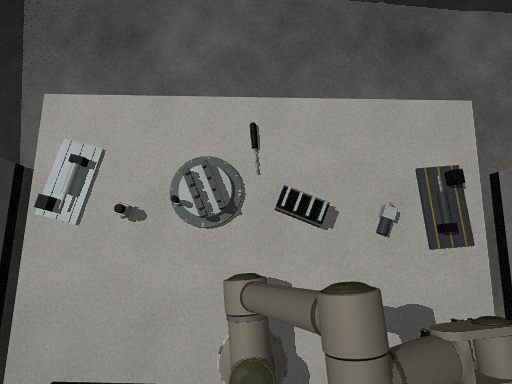

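```bash
cat > h.py <<'E'
from rig import env
import cv2, numpy as np
np.set_printoptions(precision=4,suppress=True)
def proj(im,P):
    P=np.atleast_2d(P).astype(float); M=np.linalg.inv(im["cam_to_world"])
    c=P@M[:3,:3].T+M[:3,3]
    return np.stack([im["cx"]+im["fx"]*c[:,0]/-c[:,2], im["cy"]-im["fy"]*c[:,1]/-c[:,2]],1)
def unproj(im,uv,z):
    uv=np.atleast_2d(uv).astype(float)
    d=np.stack([(uv[:,0]-im["cx"])/im["fx"],-(uv[:,1]-im["cy"])/im["fy"],-np.ones(len(uv))],1)
    M=im["cam_to_world"]; d=d@M[:3,:3].T; o=M[:3,3]
    return o+d*((z-o[2])/d[:,2])[:,None]
def crop(im,box,name,s=6,frame=None):
    l,t,r,b=box; f=(im["frame"] if frame is None else frame)[t:b,l:r]
    f=cv2.resize(f,None,fx=s,fy=s,interpolation=cv2.INTER_CUBIC)
    f=cv2.convertScaleAbs(f,alpha=1.6)
    for x in range((l+9)//10*10,r,10): cv2.putText(f,str(x),((x-l)*s,10),0,.35,(0,255,255)); cv2.line(f,((x-l)*s,0),((x-l)*s,4),(0,255,255))
    for y in range((t+9)//10*10,b,10): cv2.putText(f,str(y),(0,(y-t)*s),0,.35,(0,255,255))
    cv2.imwrite(f"pics/{name}.png",f)
E
python3 - <<'E'
from h import *
T=env.get_image("top");crop(T,(160,145,340,240),"t1",4)
S=env.get_image("scene");crop(S,(180,140,350,255),"s1",4)
for n,im in(("T",T),("S",S)):
    for q in("station","swivel","block","knob","board1_mid","gearmotor","regulator","driver"):
        r=env.trace(im,q)
        print(n,q,[(round(x["confidence"],2),x["extent"],int(x["pixels"].sum()),np.argwhere(x["pixels"]).mean(0)[::-1].round(1)) for x in r[:5]])
E
```

```text
T station [(0.73, [169.1, 155.9, 239.3, 228.9], 3977, array([205.5, 191.5])), (0.54, [170.5, 158.7, 230.2, 218.6], 2364, array([203.9, 190. ]))]
T swivel [(0.68, [173.5, 158.8, 234.3, 218.2], 2384, array([203.5, 190. ]))]
T block [(0.53, [171.7, 164.1, 233.9, 217.1], 2421, array([203.7, 190.1]))]
T knob [(0.98, [173.2, 160.4, 234.4, 218.0], 2391, array([203.8, 189.8]))]
T board1_mid []
T gearmotor [(0.75, [374.0, 206.0, 393.4, 239.0], 383, array([385.6, 219. ]))]
T regulator [(0.51, [113.8, 202.8, 134.8, 221.0], 272, array([123.7, 210.5]))]
T driver [(0.72, [249.4, 123.9, 258.3, 173.8], 215, array([254., 141.])), (0.29, [171.4, 159.3, 228.3, 217.0], 2395, array([203.4, 190.3]))]
S station [(0.72, [220.0, 166.6, 235.3, 181.9], 168, array([227.3, 174.6])), (0.57, [264.9, 176.6, 340.6, 246.5], 4254, array([303.4, 212.7]))]
S swivel [(0.73, [138.1, 140.6, 163.8, 161.9], 321, array([148.3, 149.8])), (0.68, [277.5, 177.7, 338.5, 233.6], 2529, array([305.4, 206.8]))]
S block [(0.66, [190.8, 155.7, 241.3, 190.8], 746, array([216., 180.])), (0.62, [276.3, 177.3, 338.4, 233.5], 2309, array([304.6, 207.2]))]
S knob [(0.77, [278.8, 180.3, 337.9, 233.3], 2327, array([305.3, 207. ]))]
S board1_mid [(0.64, [193.1, 143.9, 211.6, 167.3], 209, array([200.3, 156.9]))]
S gearmotor [(0.92, [138.0, 140.1, 166.2, 161.5], 347, array([148.9, 150. ]))]
S regulator [(0.52, [379.3, 195.6, 401.0, 224.1], 338, array([391.1, 210.6])), (0.47, [193.3, 148.1, 210.1, 164.7], 165, array([200.8, 157.1]))]
S driver [(0.66, [229.4, 214.5, 245.3, 269.3], 230, array([235.7, 248.4]))]
```

View pics/t1.png

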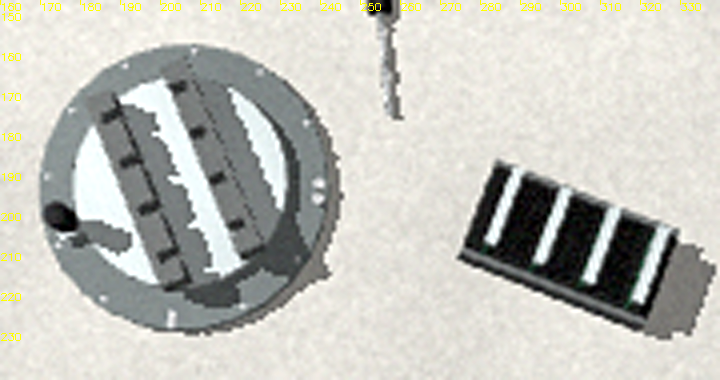

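View pics/s1.png

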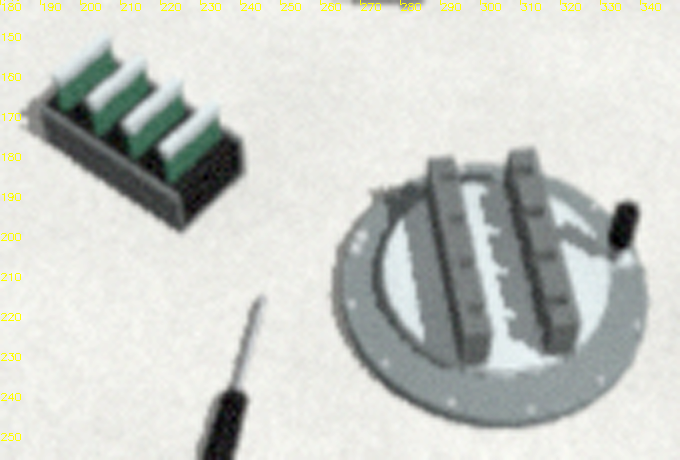

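Run:
```python
from h import *
T=env.get_image("top");S=env.get_image("scene")
# predicted ring: first guess center
c=unproj(T,[[206,192]],0.02)[0];print("c",c)
for n,im in(("T",T),("S",S)):
    g=cv2.cvtColor(im["frame"],cv2.COLOR_BGR2GRAY).astype(float)
    th=np.radians(np.arange(0,360,1)); 
    # polar unwrap
    A=np.radians(np.arange(0,360,.5));R=np.arange(.09,.145,.0005)
    P=np.stack([c[0]+R[:,None]*np.cos(A),c[1]+R[:,None]*np.sin(A),np.full((len(R),len(A)),.02)],-1).reshape(-1,3)
    uv=proj(im,P).astype(np.float32).reshape(len(R),len(A),2)
    U=cv2.remap(im["frame"],uv[...,0],uv[...,1],cv2.INTER_CUBIC)
    U=cv2.convertScaleAbs(cv2.resize(U,None,fx=1.1,fy=2),alpha=1.5)
    cv2.imwrite(f"pics/polar{n}.png",U)
a=cv2.imread("pics/polarT.png");b=cv2.imread("pics/polarS.png")
cv2.imwrite("pics/polar.png",np.vstack([a,b]))
```

```text
c [0.5851 0.1825 0.02  ]
```

View pics/polar.png

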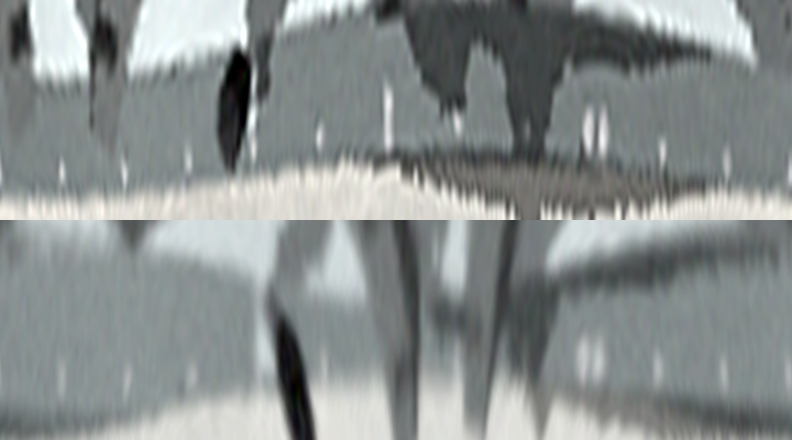

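```bash
cat > fit.py <<'E'
from h import *
from scipy.optimize import least_squares
def dots(im,c,R0=.122):
    g=cv2.cvtColor(im["frame"],cv2.COLOR_BGR2GRAY).astype(np.float32)
    g=cv2.morphologyEx(g,cv2.MORPH_TOPHAT,np.ones((5,5)))
    s=8; out=[]
    return g
def station_fit(ims,c0,yaw0,verbose=True):
    obs=[]
    c=np.array(c0); yaw=yaw0; R=.125
    for it in range(3):
        obs=[]
        for i,im in enumerate(ims):
            g=cv2.cvtColor(im["frame"],cv2.COLOR_BGR2GRAY).astype(np.float32)
            g=g-cv2.morphologyEx(g,cv2.MORPH_OPEN,np.ones((5,5)))
            for k in range(12):
                a=yaw+np.pi+k*np.pi/6
                if k in(0,3): continue
                p=proj(im,[c[0]+R*np.cos(a),c[1]+R*np.sin(a),.02])[0]
                w=3 if it==0 else 2
                x0,y0=np.round(p).astype(int); pt=g[y0-w:y0+w+1,x0-w:x0+w+1]
                if pt.max()<14: continue
                yy,xx=np.mgrid[y0-w:y0+w+1,x0-w:x0+w+1]; ww=np.clip(pt-8,0,None)
                obs.append((i,k,(xx*ww).sum()/ww.sum(),(yy*ww).sum()/ww.sum()))
        def res(v):
            r=[]
            for i,k,u,w in obs:
                a=v[2]+np.pi+k*np.pi/6
                r+=list(proj(ims[i],[v[0]+v[3]*np.cos(a),v[1]+v[3]*np.sin(a),.02])[0]-[u,w])
            return np.array(r)
        s=least_squares(res,[*c,yaw,R],loss="soft_l1",f_scale=.5)
        c=s.x[:2];yaw=s.x[2];R=s.x[3]
    if verbose: print("station",s.x,"yawdeg",np.degrees(yaw),"n",len(obs)); print(np.c_[[o[:2] for o in obs],res(s.x).reshape(-1,2)])
    return c,yaw
if __name__=="__main__":
    T=env.get_image("top");S=env.get_image("scene")
    station_fit([T],[.585,.1825],np.radians(-1))
    station_fit([S],[.585,.1825],np.radians(-1))
    station_fit([T,S],[.585,.1825],np.radians(-1))
E
python3 fit.py
```

```text
station [ 0.5909  0.1853 -0.0388  0.1272] yawdeg -2.2249924387320257 n 10
[[ 0.      1.      0.0885 -0.2769]
 [ 0.      2.     -0.0426 -0.1469]
 [ 0.      4.     -0.0308  0.1144]
 [ 0.      5.      0.0147  0.1085]
 [ 0.      6.      0.0573  0.0239]
 [ 0.      7.      0.1676 -0.2206]
 [ 0.      8.      0.1547  0.0306]
 [ 0.      9.     -0.0301 -0.004 ]
 [ 0.     10.     -1.0529  0.7543]
 [ 0.     11.      0.0976 -0.0977]]
station [ 0.5858  0.1835 -0.0352  0.1281] yawdeg -2.0172928949399864 n 9
[[ 0.      1.     -0.0817  0.0344]
 [ 0.      4.     -0.2691 -0.2418]
 [ 0.      5.     -0.0619 -0.0498]
 [ 0.      6.      0.0407  0.1047]
 [ 0.      7.      0.065  -0.2151]
 [ 0.      8.      0.1374 -0.259 ]
 [ 0.      9.      0.1143 -0.2152]
 [ 0.     10.      1.6117  0.7053]
 [ 0.     11.     -1.5821  0.643 ]]
station [ 0.5892  0.1847 -0.0389  0.1269] yawdeg -2.2298409048351853 n 19
[[ 0.      1.      0.2457  0.0538]
 [ 0.      2.     -0.0453  0.1883]
 [ 0.      4.      0.0398  0.6055]
 [ 0.      5.      0.1097  0.6215]
 [ 0.      6.      0.1865  0.5447]
 [ 0.      7.      0.3323  0.2926]
 [ 0.      8.      0.2816  0.4714]
 [ 0.      9.      0.1763  0.4573]
 [ 0.     10.     -0.8522  1.1838]
 [ 0.     11.      0.2427  0.2666]
 [ 1.      1.     -0.1995  0.1499]
 [ 1.      4.      0.1052  0.4732]
 [ 1.      5.      0.1889  0.5897]
 [ 1.      6.      0.1177  0.7274]
 [ 1.      7.     -0.0249  0.4632]
 [ 1.      8.     -0.0519  0.5289]
 [ 1.      9.     -0.0779  0.6949]
 [ 1.     10.      1.4249  1.4765]
 [ 1.     11.     -1.5551  1.6525]]
```

Run:
```python
from h import *
T=env.get_image("top");S=env.get_image("scene")
c=np.array([.589,.1845]);yaw=np.radians(-2.2)
for j in(-120,-90,-60,-30):
    a=yaw+np.pi+np.radians(j)
    k=[c[0]+.105*np.cos(a),c[1]+.105*np.sin(a)]
    print(j,k,proj(T,[[*k,.112],[*k,.088]]).ravel(),proj(S,[[*k,.112],[*k,.088]]).ravel())
for im,b in((T,(168,190,182,210)),(S,(325,185,345,210))):
    g=cv2.cvtColor(im["frame"],cv2.COLOR_BGR2GRAY)
    l,t,r,bb=b; m=g[t:bb,l:r]<40; p=np.argwhere(m)[:,::-1]+[l,t]; print(m.sum(),p.mean(0),p.min(0),p.max(0))
```

```text
-120 [np.float64(0.6449520089874266), np.float64(0.2733502824433942)] [177.1397 170.1697 178.5947 171.7132] [328.7901 215.8626 327.7003 219.8635]
-90 [np.float64(0.5930307199541895), np.float64(0.2894226062231152)] [171.5918 184.7462 173.1655 186.0207] [336.8809 204.212  335.6826 208.3148]
-60 [np.float64(0.5400294027643114), np.float64(0.2773810023975838)] [174.131  200.0237 175.6686 201.0117] [336.2385 190.7672 335.0828 194.9741]
-30 [np.float64(0.5001497175566058), np.float64(0.24045200898742664)] [184.2541 211.8439 185.6033 212.6068] [327.6696 179.1889 326.6756 183.4737]
47 [175.6596 200.3617] [172 197] [180 207]
52 [334.9231 195.1346] [332 190] [338 200]
```

```bash
cat >> h.py <<'E'
def yawof(R): return np.degrees(np.arctan2(R[1,0],R[0,0]))
def delta(x,y,z,psi,frm=None):
    o=env.observe(); p=o["position"]; s=yawof(o["tool_rot"])
    if frm is not None: p,s=np.array(frm[:3]),frm[3]
    a=np.radians(s); R=np.array([[np.cos(a),np.sin(a),0],[np.sin(a),-np.cos(a),0],[0,0,-1]])
    d=R.T@(np.array([x,y,z])-p)*1000; dy=(psi-s+180)%360-180
    q1=np.degrees(np.arctan2(y,x)); q6=(q1+90-psi+180)%360-180
    print("lin",d.round(1).tolist(),"angz",round(-dy,1),"dist",np.linalg.norm(d).round(),"q6 est",round(q6),"now q6",o["q"][5].round(), "F",o["ft_force"].round(1),"t",o["time_s"])
    return d,-dy
E
python3 - <<'E'
from h import *
delta(.540,.2774,.18,95)
E
```

```text
lin [599.7, -644.2, 24.9] angz -76.7 dist 880.0 q6 est 22 now q6 -12.0 F [0.6 0.1 0.5] t 1.3
```

Call:
{"api": "servo_tool", "payload": {
  "commands": [
    {"linear":[300,-322,20],"angular":[0,0,-38],"gripper":0.4},
    {"linear":[300,-322,20],"angular":[0,0,-38],"gripper":0.4},
    {"linear":[300,-322,20],"angular":[0,0,-38],"gripper":0.4},
    {"linear":[300,-322,20],"angular":[0,0,-38],"gripper":0.4},
    {"linear":[300,-322,20],"angular":[0,0,-38],"gripper":0.4},
    {"linear":[300,-322,20],"angular":[0,0,-38],"gripper":0.4},
    {"linear":[300,-322,20],"angular":[0,0,-38],"gripper":0.4},
    {"linear":[300,-322,20],"angular":[0,0,-38],"gripper":0.4},
    {"linear":[300,-322,20],"angular":[0,0,-38],"gripper":0.4},
    {"linear":[599.7,-644.2,24.9],"angular":[0,0,-76.7],"gripper":0.4},
    {"linear":[599.7,-644.2,24.9],"angular":[0,0,-76.7],"gripper":0.4},
    {"linear":[599.7,-644.2,24.9],"angular":[0,0,-76.7],"gripper":0.4},
    {"linear":[599.7,-644.2,24.9],"angular":[0,0,-76.7],"gripper":0.4},
    {"linear":[599.7,-644.2,24.9],"angular":[0,0,-76.7],"gripper":0.4},
    {"linear":[599.7,-644.2,24.9],"angular":[0,0,-76.7],"gripper":0.4},
    {"linear":[599.7,-644.2,24.9],"angular":[0,0,-76.7],"gripper":0.4},
    {"linear":[599.7,-644.2,24.9],"angular":[0,0,-76.7],"gripper":0.4},
    {"linear":[599.7,-644.2,24.9],"angular":[0,0,-76.7],"gripper":0.4},
    {"linear":[599.7,-644.2,24.9],"angular":[0,0,-76.7],"gripper":0.4},
    {"linear":[599.7,-644.2,24.9],"angular":[0,0,-76.7],"gripper":0.4}
  ],
  "force": 40
}}

```text
time_s: 3.3
position: [0.5397, 0.2778, 0.1795]
tool_rot: [[-0.088, 0.996, -0.001], [0.996, 0.088, -0.001], [-0.0, -0.001, -1.0]]
ft_force: [-0.3, -0.0, -0.9]
grip_width: 0.0598
```

Run:
```python
from h import *
delta(.540,.2774,.082,95)
print(env.observe()["grip_width"])
S=env.get_image("scene");crop(S,(250,90,400,250),"s2",4)
p=env.observe()["position"];print(p)
```

```text
lin [-0.4, 0.3, 97.5] angz 0.0 dist 97.0 q6 est 22 now q6 11.0 F [-0.3 -0.  -0.9] t 3.3
0.05977509673924115
[0.5396 0.277  0.1798]
```

View pics/s2.png

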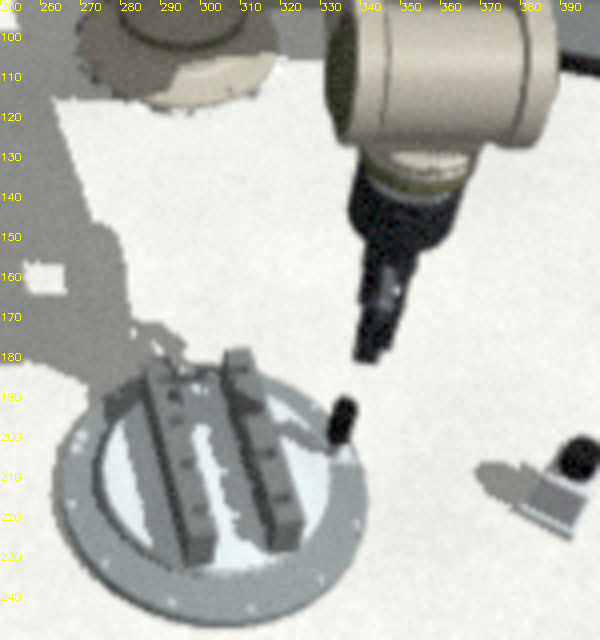

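Call:
{"api": "servo_tool", "payload": {
  "commands": [
    {"linear":[-0.4,0.3,20],"angular":[0,0,8],"gripper":0.4},
    {"linear":[-0.4,0.3,50],"angular":[0,0,10],"gripper":0.4},
    {"linear":[-0.4,0.3,80],"angular":[0,0,10],"gripper":0.4},
    {"linear":[-0.4,0.3,97],"angular":[0,0,10],"gripper":0.4},
    {"linear":[-0.4,0.3,97],"angular":[0,0,10],"gripper":0.4},
    {"linear":[-0.4,0.3,97],"angular":[0,0,10],"gripper":0.4}
  ]
}}

```text
time_s: 3.95
position: [0.5406, 0.2763, 0.0841]
tool_rot: [[0.089, 0.996, 0.001], [0.996, -0.089, 0.0], [0.0, 0.001, -1.0]]
ft_force: [0.0, 0.8, -0.1]
grip_width: 0.0601
```

Call:
{"api": "servo_tool", "payload": {
  "commands": [
    {"linear":[0,0,0],"gripper":-0.2},
    {"linear":[0,0,0],"gripper":-0.3},
    {"linear":[0,0,0],"gripper":-0.4},
    {"linear":[0,0,0],"gripper":-0.5},
    {"linear":[0,0,0],"gripper":-0.8},
    {"linear":[0,0,0],"gripper":-0.8},
    {"linear":[0,0,0],"gripper":-0.8},
    {"linear":[0,0,0],"gripper":-0.8}
  ],
  "force": 40
}}

```text
validation failed for argument at $.co...
```

Call:
{"api": "servo_tool", "payload": {
  "commands": [
    {"linear":[0,0,0],"angular":[0,0,0],"gripper":-0.2},
    {"linear":[0,0,0],"angular":[0,0,0],"gripper":-0.3},
    {"linear":[0,0,0],"angular":[0,0,0],"gripper":-0.4},
    {"linear":[0,0,0],"angular":[0,0,0],"gripper":-0.8},
    {"linear":[0,0,0],"angular":[0,0,0],"gripper":-0.8},
    {"linear":[0,0,0],"angular":[0,0,0],"gripper":-0.8},
    {"linear":[0,0,0],"angular":[0,0,0],"gripper":-0.8}
  ],
  "force": 40
}}

```text
time_s: 4.65
position: [0.5406, 0.2772, 0.0839]
tool_rot: [[0.088, 0.996, 0.001], [0.996, -0.088, 0.0], [0.0, 0.001, -1.0]]
ft_force: [-0.5, -0.7, 5.0]
grip_width: 0.0179
```

```bash
cat > arc.py <<'E'
from h import *
import sys,json
# arc rows from angle a0 to a1 (deg, world) about c, tool yaw following
def arc(c,a0,a1,n,frm,g,hold=3,r=None):
    p=np.array(frm[:3]); s=frm[3]; ang=np.radians(s)
    R=np.array([[np.cos(ang),np.sin(ang)],[np.sin(ang),-np.cos(ang)]])
    v0=p[:2]-c; rows=[]
    for i in list(range(1,n+1))+[n]*hold:
        t=np.radians((a1-a0)*i/n); M=np.array([[np.cos(t),-np.sin(t)],[np.sin(t),np.cos(t)]])
        d=R.T@(c+M@v0-p[:2])*1000
        rows.append({"linear":[round(d[0],1),round(d[1],1),0],"angular":[0,0,round(-np.degrees(t),1)],"gripper":g})
    print(json.dumps(rows))
if __name__=="__main__":
    o=env.observe();p=o["position"];c=np.array([.589,.1845])
    print(p,yawof(o["tool_rot"]),o["ft_force"],o["wrist_torque"],o["grip_width"],o["q"])
    v=p[:2]-c;print("r",np.linalg.norm(v),np.degrees(np.arctan2(v[1],v[0])))
    da=float(sys.argv[1]);n=int(sys.argv[2])
    arc(c,0,da,n,[*p,yawof(o["tool_rot"])],-0.8)
E
python3 arc.py 75 15
```

```text
[0.5406 0.2772 0.0839] 84.9660808682429 [-0.5039 -0.6834  5.0023] [-0.1605  0.1373 -0.0622] 0.017943891298754 [15.9936 33.5084 75.2184 -0.0028 71.1888 21.0284]
r 0.10453541661190294 117.5530228633461
[{"linear": [-5.2, -7.5, 0], "angular": [0, 0, -5.0], "gripper": -0.8}, {"linear": [-11.1, -14.4, 0], "angular": [0, 0, -10.0], "gripper": -0.8}, {"linear": [-17.6, -20.9, 0], "angular": [0, 0, -15.0], "gripper": -0.8}, {"linear": [-24.6, -26.7, 0], "angular": [0, 0, -20.0], "gripper": -0.8}, {"linear": [-32.0, -31.9, 0], "angular": [0, 0, -25.0], "gripper": -0.8}, {"linear": [-40.0, -36.5, 0], "angular": [0, 0, -30.0], "gripper": -0.8}, {"linear": [-48.2, -40.3, 0], "angular": [0, 0, -35.0], "gripper": -0.8}, {"linear": [-56.8, -43.4, 0], "angular": [0, 0, -40.0], "gripper": -0.8}, {"linear": [-65.6, -45.8, 0], "angular": [0, 0, -45.0], "gripper": -0.8}, {"linear": [-74.6, -47.4, 0], "angular": [0, 0, -50.0], "gripper": -0.8}, {"linear": [-83.7, -48.1, 0], "angular": [0, 0, -55.0], "gripper": -0.8}, {"linear": [-92.8, -48.1, 0], "angular": [0, 0, -60.0], "gripper": -0.8}, {"linear": [-101.9, -47.3, 0], "angular": [0, 0, -65.0], "gripper": -0.8}, {"linear": [-110.9, -45.7, 0], "angular": [0, 0, -70.0], "gripper": -0.8}, {"linear": [-119.7, -43.3, 0], "angular": [0, 0, -75.0], "gripper": -0.8}, {"linear": [-119.7, -43.3, 0], "angular": [0, 0, -75.0], "gripper": -0.8}, {"linear": [-119.7, -43.3, 0], "angular": [0, 0, -75.0], "gripper": -0.8}, {"linear": [-119.7, -43.3, 0], "angular": [0, 0, -75.0], "gripper": -0.8}]
```

Run:
```python
from h import *
S=env.get_image("scene");crop(S,(280,130,380,230),"s3",6)
print(env.observe()["grip_width"],env.observe()["ft_force"])
```

```text
0.017578291696522266 [-0.6449 -0.9369  6.0854]
```

View pics/s3.png

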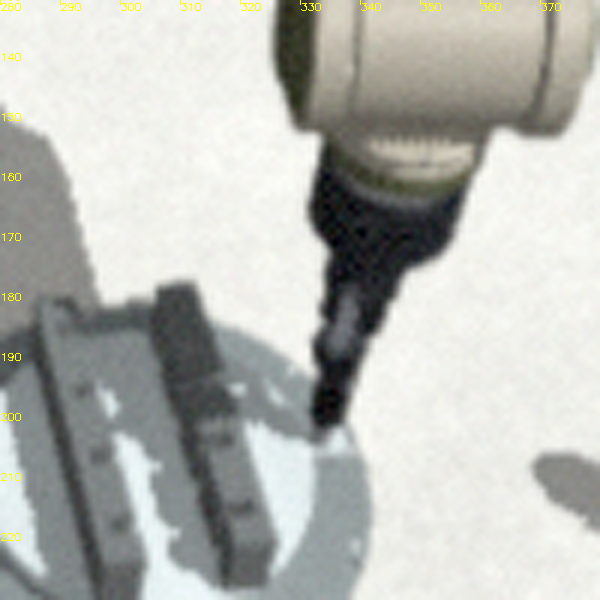

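Call:
{"api": "servo_tool", "payload": {
  "commands": [
    {"linear":[-5.2,-7.5,0],"angular":[0,0,-5.0],"gripper":-0.8},
    {"linear":[-11.1,-14.4,0],"angular":[0,0,-10.0],"gripper":-0.8},
    {"linear":[-17.6,-20.9,0],"angular":[0,0,-15.0],"gripper":-0.8},
    {"linear":[-24.6,-26.7,0],"angular":[0,0,-20.0],"gripper":-0.8},
    {"linear":[-32.0,-31.9,0],"angular":[0,0,-25.0],"gripper":-0.8},
    {"linear":[-40.0,-36.5,0],"angular":[0,0,-30.0],"gripper":-0.8},
    {"linear":[-48.2,-40.3,0],"angular":[0,0,-35.0],"gripper":-0.8},
    {"linear":[-56.8,-43.4,0],"angular":[0,0,-40.0],"gripper":-0.8},
    {"linear":[-65.6,-45.8,0],"angular":[0,0,-45.0],"gripper":-0.8},
    {"linear":[-74.6,-47.4,0],"angular":[0,0,-50.0],"gripper":-0.8},
    {"linear":[-83.7,-48.1,0],"angular":[0,0,-55.0],"gripper":-0.8},
    {"linear":[-92.8,-48.1,0],"angular":[0,0,-60.0],"gripper":-0.8},
    {"linear":[-101.9,-47.3,0],"angular":[0,0,-65.0],"gripper":-0.8},
    {"linear":[-110.9,-45.7,0],"angular":[0,0,-70.0],"gripper":-0.8},
    {"linear":[-119.7,-43.3,0],"angular":[0,0,-75.0],"gripper":-0.8},
    {"linear":[-119.7,-43.3,0],"angular":[0,0,-75.0],"gripper":-0.8},
    {"linear":[-119.7,-43.3,0],"angular":[0,0,-75.0],"gripper":-0.8}
  ]
}}

```text
time_s: 6.4
position: [0.4864, 0.1617, 0.0838]
tool_rot: [[-0.94, 0.342, -0.0], [0.342, 0.94, 0.0], [0.0, 0.0, -1.0]]
ft_force: [-3.7, -0.3, 8.6]
grip_width: 0.0175
```

```bash
python3 - <<'E'
from h import *
T=env.get_image("top")
S=env.get_image("scene");crop(S,(250,130,380,260),"s4",5);crop(T,(160,145,260,240),"t4",5)
E
python3 arc.py 75 15
```

```text
[0.4864 0.1617 0.0838] 159.97588912741534 [-2.9234 -0.8992  8.7901] [-0.0272  0.6847 -0.0207] 0.017468026822017122 [  5.136   25.358   90.9386   0.007   63.7009 -64.843 ]
r 0.1051183257624061 -167.4851052302354
[{"linear": [-5.3, -7.5, 0], "angular": [0, 0, -5.0], "gripper": -0.8}, {"linear": [-11.2, -14.5, 0], "angular": [0, 0, -10.0], "gripper": -0.8}, {"linear": [-17.7, -21.0, 0], "angular": [0, 0, -15.0], "gripper": -0.8}, {"linear": [-24.7, -26.9, 0], "angular": [0, 0, -20.0], "gripper": -0.8}, {"linear": [-32.2, -32.2, 0], "angular": [0, 0, -25.0], "gripper": -0.8}, {"linear": [-40.1, -36.7, 0], "angular": [0, 0, -30.0], "gripper": -0.8}, {"linear": [-48.5, -40.6, 0], "angular": [0, 0, -35.0], "gripper": -0.8}, {"linear": [-57.1, -43.7, 0], "angular": [0, 0, -40.0], "gripper": -0.8}, {"linear": [-65.9, -46.1, 0], "angular": [0, 0, -45.0], "gripper": -0.8}, {"linear": [-75.0, -47.7, 0], "angular": [0, 0, -50.0], "gripper": -0.8}, {"linear": [-84.1, -48.5, 0], "angular": [0, 0, -55.0], "gripper": -0.8}, {"linear": [-93.3, -48.5, 0], "angular": [0, 0, -60.0], "gripper": -0.8}, {"linear": [-102.4, -47.7, 0], "angular": [0, 0, -65.0], "gripper": -0.8}, {"linear": [-111.4, -46.1, 0], "angular": [0, 0, -70.0], "gripper": -0.8}, {"linear": [-120.3, -43.7, 0], "angular": [0, 0, -75.0], "gripper": -0.8}, {"linear": [-120.3, -43.7, 0], "angular": [0, 0, -75.0], "gripper": -0.8}, {"linear": [-120.3, -43.7, 0], "angular": [0, 0, -75.0], "gripper": -0.8}, {"linear": [-120.3, -43.7, 0], "angular": [0, 0, -75.0], "gripper": -0.8}]
```

View pics/s4.png

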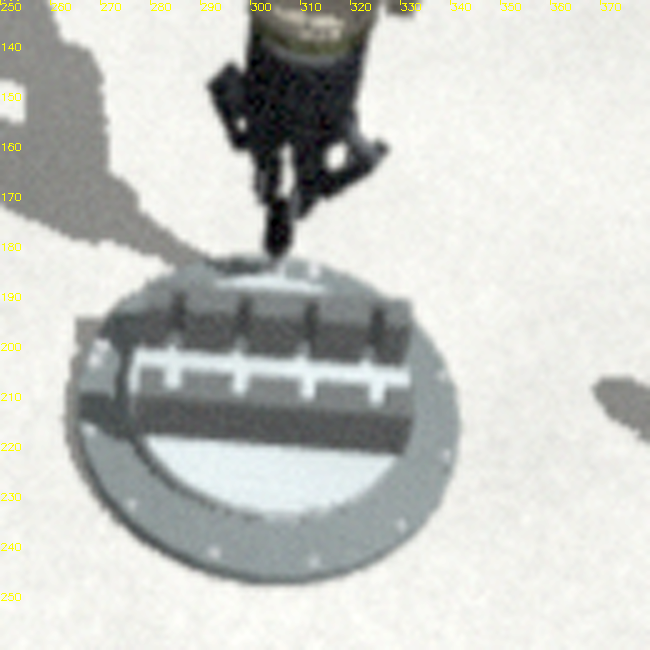

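Call:
{"api": "servo_tool", "payload": {
  "commands": [
    {"linear":[-5.3,-7.5,0],"angular":[0,0,-5.0],"gripper":-0.8},
    {"linear":[-11.2,-14.5,0],"angular":[0,0,-10.0],"gripper":-0.8},
    {"linear":[-17.7,-21.0,0],"angular":[0,0,-15.0],"gripper":-0.8},
    {"linear":[-24.7,-26.9,0],"angular":[0,0,-20.0],"gripper":-0.8},
    {"linear":[-32.2,-32.2,0],"angular":[0,0,-25.0],"gripper":-0.8},
    {"linear":[-40.1,-36.7,0],"angular":[0,0,-30.0],"gripper":-0.8},
    {"linear":[-48.5,-40.6,0],"angular":[0,0,-35.0],"gripper":-0.8},
    {"linear":[-57.1,-43.7,0],"angular":[0,0,-40.0],"gripper":-0.8},
    {"linear":[-65.9,-46.1,0],"angular":[0,0,-45.0],"gripper":-0.8},
    {"linear":[-75.0,-47.7,0],"angular":[0,0,-50.0],"gripper":-0.8},
    {"linear":[-84.1,-48.5,0],"angular":[0,0,-55.0],"gripper":-0.8},
    {"linear":[-93.3,-48.5,0],"angular":[0,0,-60.0],"gripper":-0.8},
    {"linear":[-102.4,-47.7,0],"angular":[0,0,-65.0],"gripper":-0.8},
    {"linear":[-111.4,-46.1,0],"angular":[0,0,-70.0],"gripper":-0.8},
    {"linear":[-120.3,-43.7,0],"angular":[0,0,-75.0],"gripper":-0.8},
    {"linear":[-120.3,-43.7,0],"angular":[0,0,-75.0],"gripper":-0.8},
    {"linear":[-120.3,-43.7,0],"angular":[0,0,-75.0],"gripper":-0.8},
    {"linear":[-120.3,-43.7,0],"angular":[0,0,-75.0],"gripper":-0.8}
  ]
}}

```text
time_s: 8.3
position: [0.5852, 0.0793, 0.0839]
tool_rot: [[-0.574, -0.819, 0.002], [-0.819, 0.574, -0.0], [-0.001, -0.001, -1.0]]
ft_force: [0.3, 0.0, 6.8]
grip_width: 0.0177
```

Run:
```python
from h import *
o=env.observe();p=o["position"];c=np.array([.589,.1845])
print(p,o["ft_force"],o["q"]);v=p[:2]-c;print("r",np.linalg.norm(v),np.degrees(np.arctan2(v[1],v[0])))
```

```text
[0.5852 0.0793 0.0839] [0.2995 0.0046 6.8104] [  -3.7546   31.9978   78.2048   -0.0046   69.7018 -148.7309]
r 0.1052397047539421 -92.08300254565785
```

Call:
{"api": "servo_tool", "payload": {
  "commands": [
    {"linear":[0,0,0],"angular":[0,0,0],"gripper":0.4},
    {"linear":[0,0,0],"angular":[0,0,0],"gripper":0.4},
    {"linear":[0,0,0],"angular":[0,0,0],"gripper":0.4},
    {"linear":[0,0,0],"angular":[0,0,0],"gripper":0.4},
    {"linear":[0,0,0],"angular":[0,0,0],"gripper":0.4},
    {"linear":[0,0,-40],"angular":[0,0,0],"gripper":0.4},
    {"linear":[0,0,-80],"angular":[0,0,0],"gripper":0.4},
    {"linear":[0,0,-120],"angular":[0,0,0],"gripper":0.4},
    {"linear":[0,0,-150],"angular":[0,0,0],"gripper":0.4},
    {"linear":[0,0,-150],"angular":[0,0,0],"gripper":0.4}
  ]
}}

```text
time_s: 9.3
position: [0.5861, 0.0793, 0.2376]
tool_rot: [[-0.574, -0.819, 0.008], [-0.819, 0.574, -0.001], [-0.004, -0.007, -1.0]]
ft_force: [-0.2, -0.2, -0.2]
grip_width: 0.0597
```

Run:
```python
from h import *
delta(.27,-.42,.234,90)
```

```text
lin [590.3, -27.7, 3.6] angz 145.0 dist 591.0 q6 est -57 now q6 -149.0 F [-0.2 -0.2 -0.2] t 9.3
```

Call:
{"api": "servo_tool", "payload": {
  "commands": [
    {"linear":[300,-14,0],"angular":[0,0,72],"gripper":0.4},
    {"linear":[300,-14,0],"angular":[0,0,72],"gripper":0.4},
    {"linear":[300,-14,0],"angular":[0,0,72],"gripper":0.4},
    {"linear":[300,-14,0],"angular":[0,0,72],"gripper":0.4},
    {"linear":[300,-14,0],"angular":[0,0,72],"gripper":0.4},
    {"linear":[300,-14,0],"angular":[0,0,72],"gripper":0.4},
    {"linear":[300,-14,0],"angular":[0,0,72],"gripper":0.4},
    {"linear":[590,-28,0],"angular":[0,0,145],"gripper":0.4},
    {"linear":[590,-28,0],"angular":[0,0,145],"gripper":0.4},
    {"linear":[590,-28,0],"angular":[0,0,145],"gripper":0.4},
    {"linear":[590,-28,0],"angular":[0,0,145],"gripper":0.4},
    {"linear":[590,-28,0],"angular":[0,0,145],"gripper":0.4},
    {"linear":[590,-28,0],"angular":[0,0,145],"gripper":0.4},
    {"linear":[590,-28,0],"angular":[0,0,145],"gripper":0.4},
    {"linear":[590,-28,0],"angular":[0,0,145],"gripper":0.4},
    {"linear":[590,-28,0],"angular":[0,0,145],"gripper":0.4},
    {"linear":[590,-28,0],"angular":[0,0,145],"gripper":0.4},
    {"linear":[590,-28,0],"angular":[0,0,145],"gripper":0.4}
  ]
}}

```text
time_s: 11.1
position: [0.2688, -0.4195, 0.2322]
tool_rot: [[0.002, 1.0, -0.0], [1.0, -0.002, 0.001], [0.001, -0.0, -1.0]]
ft_force: [0.2, 1.5, -0.0]
grip_width: 0.0596
```

Run:
```python
from h import *
print(env.observe()["q"],yawof(env.observe()["tool_rot"]))
T=env.get_image("top");S=env.get_image("scene")
crop(T,(160,150,340,240),"t5",4);crop(S,(180,140,350,255),"s5",4)
```

```text
[-70.9921  15.4969  79.2352   0.0007  85.3505 -70.8938] 89.90165523597926
```

View pics/t5.png

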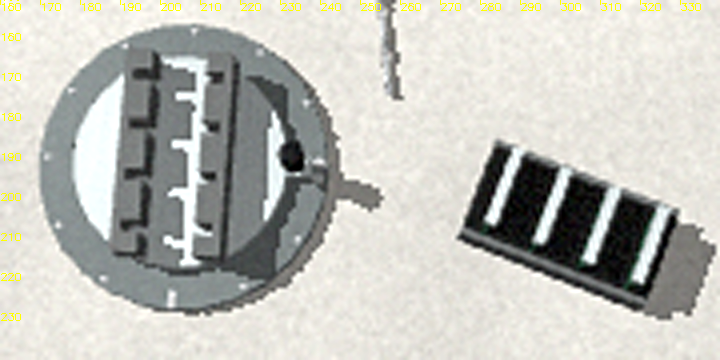

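View pics/s5.png

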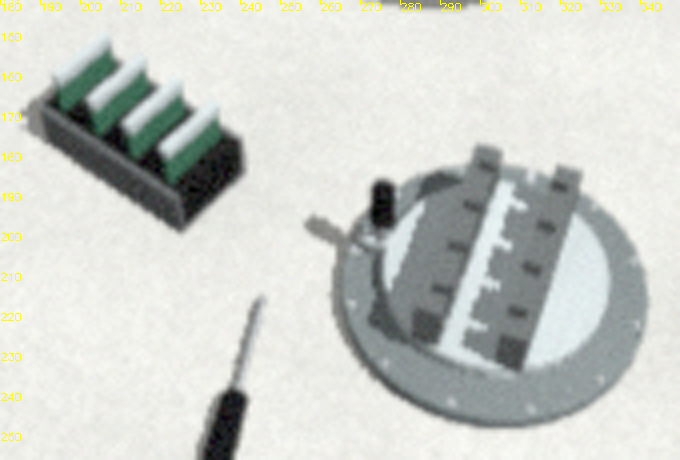

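```bash
cat > rails.py <<'E'
from h import *
def rails(im,box,th=150,z=.1):
    l,t,r,b=box; f=cv2.resize(im["frame"][t:b,l:r],None,fx=4,fy=4,interpolation=cv2.INTER_CUBIC)
    g=f.min(2); m=(g>th).astype(np.uint8)
    n,lab,st,ce=cv2.connectedComponentsWithStats(m)
    out=[]
    for i in range(1,n):
        if 200<st[i,4]<2500 and st[i,0]>0 and st[i,1]>0 and st[i,0]+st[i,2]<m.shape[1] and st[i,1]+st[i,3]<m.shape[0]:
            p=np.argwhere(lab==i)[:,::-1]; uv=(p+.5)/4-.5+[l,t]
            W=unproj(im,uv,z)[:,:2]; c=W.mean(0); e=np.linalg.eigh(np.cov((W-c).T)); d=e[1][:,1]; d=d*np.sign(d[0])
            sz=np.sqrt(12*e[0]); 
            if sz[1]/sz[0]<3: continue
            out.append((*c,np.degrees(np.arctan2(d[1],d[0])),*sz))
    return np.array(out)
if __name__=="__main__":
    T=env.get_image("top");S=env.get_image("scene")
    for th in(90,120,150): print("T",th);print(rails(T,(270,175,335,230),th))
    for th in(120,150): print("S",th);print(rails(S,(185,140,245,195),th))
E
python3 rails.py
```

```text
T 90
[]
T 120
[[  0.547   -0.1469 -21.0876   0.0082   0.0684]]
T 150
[]
S 120
[]
S 150
[]
```

Run:
```python
from h import *
T=env.get_image("top")
g=T["frame"].min(2)
print(g[180:225:1,270:330:2])
```

```text
[[139 138 142 ... 134 144 137]
 [142 141 143 ... 134 142 141]
 [141 137 142 ... 138 138 140]
 ...
 [139 142 135 ...  78  73  75]
 [135 135 136 ...  76  71  71]
 [134 130 139 ...  73  72  73]]
```

Run:
```python
from h import *
T=env.get_image("top");S=env.get_image("scene")
for im,(l,t,r,b) in((T,(270,175,335,230)),(S,(185,140,245,195))):
  f=cv2.resize(im["frame"][t:b,l:r],None,fx=4,fy=4,interpolation=cv2.INTER_CUBIC); g=f.min(2)
  for th in(100,120,135):
    n,lab,st,ce=cv2.connectedComponentsWithStats((g>th).astype(np.uint8))
    print(th,[(s.tolist()) for s in st if s[4]>60])
```

```text
100 [[16, 40, 244, 180, 21681], [0, 0, 260, 220, 35245], [232, 196, 28, 24, 274]]
120 [[15, 38, 245, 182, 22934], [0, 0, 260, 220, 33297], [95, 68, 36, 75, 746], [233, 197, 27, 23, 223]]
135 [[0, 0, 260, 220, 28440], [0, 0, 260, 220, 26637], [97, 69, 33, 73, 614], [0, 72, 17, 40, 393], [194, 108, 36, 74, 648], [0, 159, 15, 13, 115], [16, 164, 12, 27, 165], [233, 197, 27, 23, 179]]
100 [[0, 47, 225, 173, 19011], [0, 0, 240, 220, 27110], [0, 114, 136, 106, 6679]]
120 [[0, 42, 227, 178, 21108], [0, 0, 240, 220, 25332], [0, 128, 134, 92, 6309]]
135 [[0, 37, 230, 183, 23598], [0, 0, 240, 220, 23083], [147, 130, 20, 18, 107], [0, 132, 131, 88, 5991]]
```

```bash
cat > bfit.py <<'E'
from h import *
from scipy.optimize import minimize
SS=6
def box(cx,cy,yaw,lx,ly,sx,sy,z0,z1):
    c,s=np.cos(yaw),np.sin(yaw); P=[]
    for z in(z0,z1):
        for a,b in((-1,-1),(1,-1),(1,1),(-1,1)):
            X=lx+a*sx/2;Y=ly+b*sy/2;P.append([cx+c*X-s*Y,cy+s*X+c*Y,z])
    return np.array(P)
def render(im,v,present,bx,lev):
    l,t,r,b=bx; F=np.full(((b-t)*SS,(r-l)*SS),0,np.uint8); V=F.copy()
    def draw(P,val,hull=True):
        uv=proj(im,P)-[l,t]; uv=((uv+.5)*SS-.5)
        p=cv2.convexHull(np.round(uv*16).astype(np.int32)) if hull else np.round(uv*16).astype(np.int32)
        cv2.fillPoly(F,[p.reshape(-1,1,2)],int(val),cv2.LINE_AA,4); cv2.fillPoly(V,[p.reshape(-1,1,2)],255,cv2.LINE_AA,4)
    x,y,yaw=v
    draw(box(x,y,yaw,0,0,.092,.175,0,.053),lev["side"])
    draw(box(x,y,yaw,0,0,.092,.175,.053,.053),lev["top"])
    cam=im["cam_to_world"][:3,3]
    ks=sorted(present,key=lambda k:-np.hypot(*(box(x,y,yaw,0,(k-2.5)*.045,.07,.01,.1,.1).mean(0)-cam)[:2]))
    for k in ks:
        yy=(k-2.5)*.045
        draw(box(x,y,yaw,0,yy,.07,.004,.053,.088),lev["board"])
        draw(box(x,y,yaw,0,yy,.07,.01,.088,.1),lev["rail"])
    F=cv2.resize(F,(r-l,b-t),interpolation=cv2.INTER_AREA).astype(float);V=cv2.resize(V,(r-l,b-t),interpolation=cv2.INTER_AREA)/255.
    return F,V
LT=dict(side=35,top=12,board=40,rail=145,table=140)
LS=dict(side=45,top=15,board=65,rail=150,table=140)
def cost(v,items,present):
    c=0
    for im,bx,lev in items:
        g=im["frame"].min(2).astype(float) if lev is LT else cv2.cvtColor(im["frame"],cv2.COLOR_BGR2GRAY).astype(float)
        l,t,r,b=bx; I=g[t:b,l:r]
        F,V=render(im,v,present,bx,lev)
        F=F+(1-V)*lev["table"] if False else F*V+(1-V)*lev["table"]
        d=np.abs(F-I); c+=np.clip(d,0,60).mean()
    return c
def fitblock(items,v0,present):
    best=None
    for st in((.006,.006,.05),(.002,.002,.015)):
        x0=np.array(v0 if best is None else best.x)
        sim=np.vstack([x0]+[x0+np.eye(3)[i]*st[i] for i in range(3)])
        best=minimize(cost,x0,(items,present),method="Nelder-Mead",options=dict(initial_simplex=sim,xatol=1e-5,fatol=1e-3))
    return best.x,best.fun
def bbox(im,v,m=5):
    uv=proj(im,box(*v,0,0,.11,.19,0,.1)); a=np.floor(uv.min(0)-m).astype(int);b=np.ceil(uv.max(0)+m).astype(int); return(a[0],a[1],b[0],b[1])
if __name__=="__main__":
    import sys
    present=[int(c) for c in sys.argv[1]]; v0=[float(a) for a in sys.argv[2:5]]; v0[2]=np.radians(v0[2]); use=sys.argv[5] if len(sys.argv)>5 else "TS"
    T=env.get_image("top");S=env.get_image("scene"); it=[]
    A=[(T,bbox(T,v0),LT)];B=[(S,bbox(S,v0),LS)]
    res={}
    for n,i in(("T",A),("S",B)):
        if n in use:
            v,f=fitblock(i,v0,present); print(n,v[:2],np.degrees(v[2]),f); res[n]=v
            im,bx,lev=i[0]; F,V=render(im,v,present,bx,lev); F=F*V+(1-V)*lev["table"]
            l,t,r,b=bx; g=cv2.cvtColor(im["frame"],cv2.COLOR_BGR2GRAY)[t:b,l:r]
            cv2.imwrite(f"pics/fit{n}.png",cv2.resize(np.hstack([g,F.astype(np.uint8)]),None,fx=5,fy=5,interpolation=cv2.INTER_NEAREST))
    v=sum(res.values())/len(res)
    print("mean",v[:2],np.degrees(v[2]))
    for k in present:
        c,s=np.cos(v[2]),np.sin(v[2]);yy=(k-2.5)*.045; print(k,(v[0]-s*yy,v[1]+c*yy))
E
python3 bfit.py 1234 .535 -.2 -21
```

```text
T [ 0.5293 -0.1952] -19.858727806401024 15.440905367995152
S [ 0.5345 -0.1708] -20.871314867811492 10.659296958219908
mean [ 0.5319 -0.183 ] -20.36502133710626
1 (np.float64(0.5084092650196406), np.float64(-0.24626879591581663))
2 (np.float64(0.5240692550504001), np.float64(-0.20408153821593158))
3 (np.float64(0.5397292450811598), np.float64(-0.16189428051604657))
4 (np.float64(0.5553892351119194), np.float64(-0.11970702281616154))
```

```bash
cd pics; python3 -c "
import cv2,numpy as np
a=cv2.imread('fitT.png');b=cv2.imread('fitS.png');w=max(a.shape[1],b.shape[1])
p=lambda i:np.pad(i,((0,0),(0,w-i.shape[1]),(0,0)))
cv2.imwrite('fitTS.png',cv2.resize(np.vstack([p(a),p(b)]),None,fx=.8,fy=.8))"
```

```text
(no output)
```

View pics/fitTS.png

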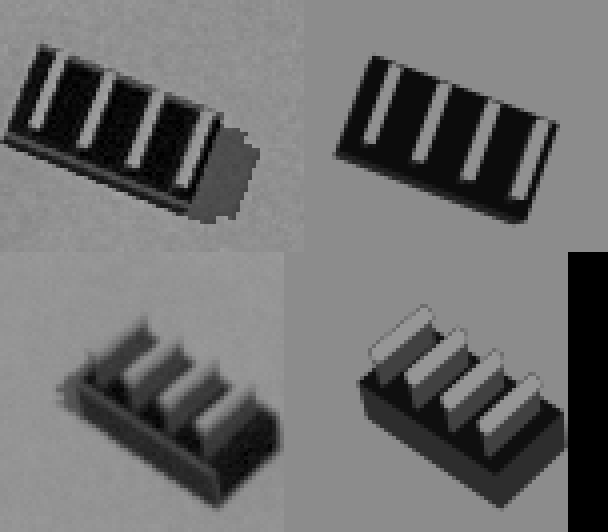

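```bash
python3 bfit.py 1234 .5345 -.1708 -20.9; cd pics; python3 -c "
import cv2,numpy as np
a=cv2.imread('fitT.png');b=cv2.imread('fitS.png');w=max(a.shape[1],b.shape[1])
p=lambda i:np.pad(i,((0,0),(0,w-i.shape[1]),(0,0)))
cv2.imwrite('fitTS2.png',cv2.resize(np.vstack([p(a),p(b)]),None,fx=.8,fy=.8))"
```

```text
T [ 0.5392 -0.1687] -20.973530423690043 9.078951463626385
S [ 0.5345 -0.1707] -21.121882898624552 10.457586302126483
mean [ 0.5369 -0.1697] -21.047706661157296
1 (np.float64(0.5126083366773029), np.float64(-0.23270979331303077))
2 (np.float64(0.5287698688800203), np.float64(-0.19071211627178805))
3 (np.float64(0.5449314010827379), np.float64(-0.1487144392305453))
4 (np.float64(0.5610929332854553), np.float64(-0.1067167621893026))
```

View pics/fitTS2.png

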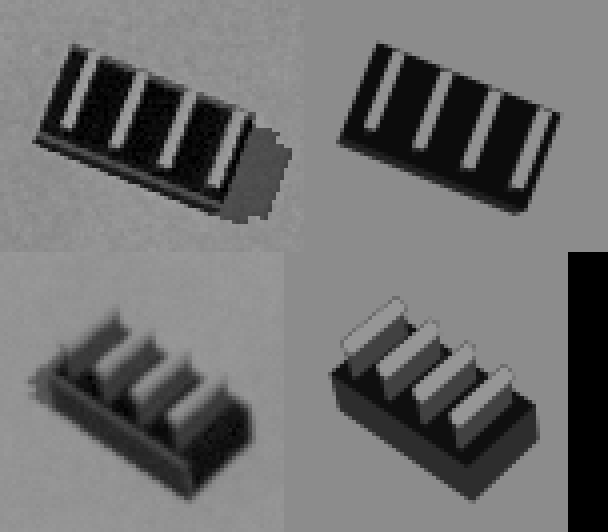

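Run:
```python
from h import *
delta(.5611,-.1067,.17,-21)
```

```text
lin [313.2, 292.1, 63.0] angz 111.0 dist 433.0 q6 est 100 now q6 -71.0 F [ 0.1 -0.2 -1. ] t 11.65
```

Call:
{"api": "servo_tool", "payload": {
  "commands": [
    {"linear":[200,186,20],"angular":[0,0,70],"gripper":-0.2},
    {"linear":[200,186,20],"angular":[0,0,70],"gripper":-0.2},
    {"linear":[200,186,20],"angular":[0,0,70],"gripper":-0.2},
    {"linear":[200,186,20],"angular":[0,0,70],"gripper":-0.2},
    {"linear":[200,186,20],"angular":[0,0,70],"gripper":-0.2},
    {"linear":[200,186,20],"angular":[0,0,70],"gripper":-0.2},
    {"linear":[313,292,63],"angular":[0,0,111],"gripper":-0.2},
    {"linear":[313,292,63],"angular":[0,0,111],"gripper":-0.2},
    {"linear":[313,292,63],"angular":[0,0,111],"gripper":-0.2},
    {"linear":[313,292,63],"angular":[0,0,111],"gripper":-0.2},
    {"linear":[313,292,63],"angular":[0,0,111],"gripper":-0.2},
    {"linear":[313,292,63],"angular":[0,0,111],"gripper":-0.2},
    {"linear":[313,292,63],"angular":[0,0,111],"gripper":-0.2},
    {"linear":[313,292,63],"angular":[0,0,111],"gripper":-0.2},
    {"linear":[313,292,63],"angular":[0,0,111],"gripper":-0.2},
    {"linear":[313,292,63],"angular":[0,0,111],"gripper":-0.2}
  ]
}}

```text
time_s: 13.25
position: [0.5611, -0.107, 0.17]
tool_rot: [[0.935, -0.355, 0.0], [-0.355, -0.935, 0.0], [-0.0, -0.0, -1.0]]
ft_force: [0.0, -0.4, -0.2]
grip_width: 0.0341
```

Run:
```python
from h import *
delta(.5611,-.1067,.086,-21); print(env.observe()["q"][0],env.observe()["grip_width"])
S=env.get_image("scene");crop(S,(160,90,280,200),"s6",6)
```

```text
lin [-0.1, -0.3, 84.0] angz 0.2 dist 84.0 q6 est 100 now q6 88.0 F [ 0.  -0.4 -0.2] t 13.25
-22.666519714419692 0.03414441406597759
```

View pics/s6.png

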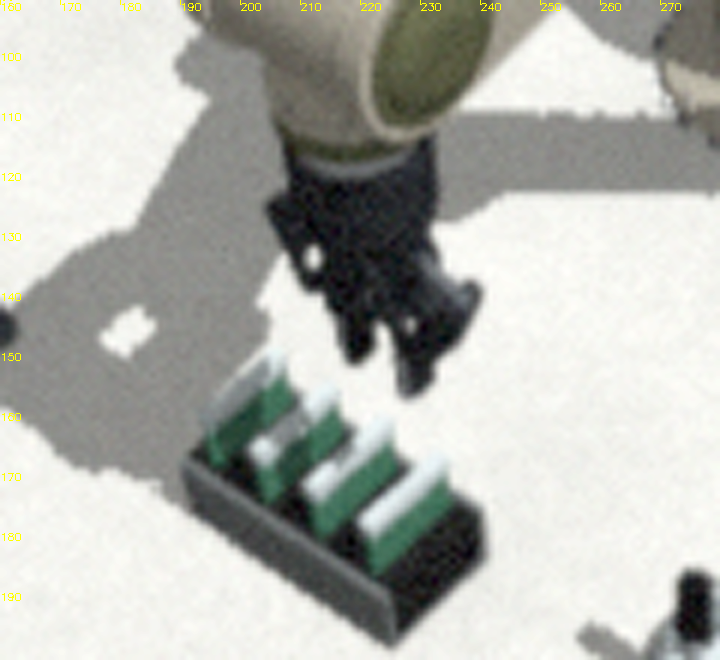

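Call:
{"api": "servo_tool", "payload": {
  "commands": [
    {"linear":[0,0,25],"angular":[0,0,0],"gripper":-0.2},
    {"linear":[0,0,50],"angular":[0,0,0],"gripper":-0.2},
    {"linear":[0,0,70],"angular":[0,0,0],"gripper":-0.2},
    {"linear":[0,0,84],"angular":[0,0,0],"gripper":-0.2},
    {"linear":[0,0,84],"angular":[0,0,0],"gripper":-0.2},
    {"linear":[0,0,84],"angular":[0,0,0],"gripper":-0.2}
  ]
}}

```text
time_s: 13.9
position: [0.5613, -0.1071, 0.0865]
tool_rot: [[0.934, -0.358, 0.0], [-0.358, -0.934, -0.0], [0.0, 0.0, -1.0]]
ft_force: [-0.1, -0.2, 0.5]
grip_width: 0.0343
```

Call:
{"api": "servo_tool", "payload": {
  "commands": [
    {"linear":[0,0,0],"angular":[0,0,0],"gripper":-0.5},
    {"linear":[0,0,0],"angular":[0,0,0],"gripper":-0.6},
    {"linear":[0,0,0],"angular":[0,0,0],"gripper":-0.65},
    {"linear":[0,0,0],"angular":[0,0,0],"gripper":-0.7},
    {"linear":[0,0,0],"angular":[0,0,0],"gripper":-0.75},
    {"linear":[0,0,0],"angular":[0,0,0],"gripper":-0.75}
  ],
  "force": 30
}}

```text
time_s: 14.5
position: [0.5611, -0.107, 0.0861]
tool_rot: [[0.933, -0.359, 0.0], [-0.359, -0.933, 0.0], [0.0, -0.0, -1.0]]
ft_force: [0.0, -0.0, 0.3]
grip_width: 0.011
```

Call:
{"api": "servo_tool", "payload": {
  "commands": [
    {"linear":[0,0,0],"angular":[0,0,0],"gripper":-1},
    {"linear":[0,0,0],"angular":[0,0,0],"gripper":-1},
    {"linear":[0,0,0],"angular":[0,0,0],"gripper":-1},
    {"linear":[0,0,0],"angular":[0,0,0],"gripper":-1}
  ],
  "force": 40
}}

```text
time_s: 14.9
position: [0.5611, -0.107, 0.086]
tool_rot: [[0.933, -0.359, -0.0], [-0.359, -0.933, -0.0], [-0.0, 0.0, -1.0]]
ft_force: [-0.1, -0.3, -0.9]
grip_width: -0.0001
```

Run:
```python
from h import *
S=env.get_image("scene");crop(S,(160,90,280,200),"s7",6)
T=env.get_image("top");crop(T,(260,150,350,240),"t7",6)
```

```text
(no output)
```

View pics/s7.png

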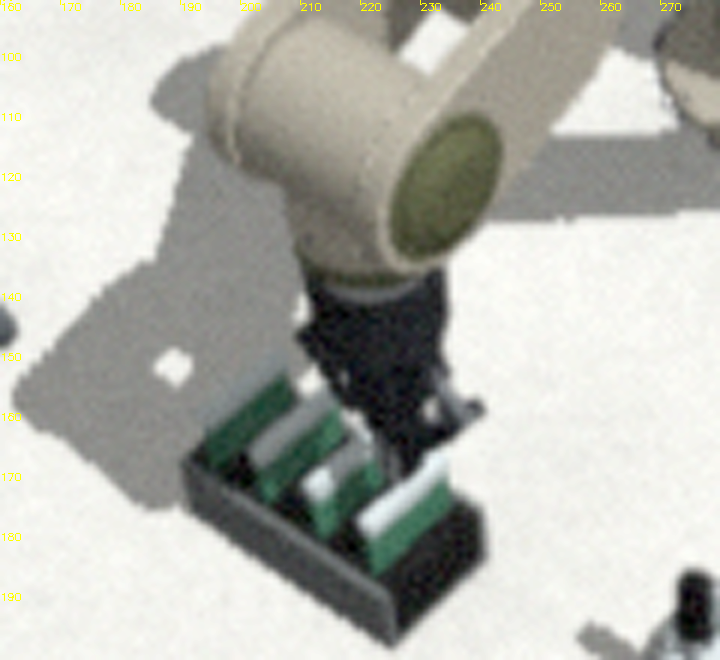

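Run:
```python
from h import *
S=env.get_image("scene");T=env.get_image("top")
p=env.observe()["position"]
for im in(S,T):print(proj(im,[[p[0],p[1],z] for z in(.075,.094,.15)]))
print(proj(S,[[.5128,-.2327,.1],[.5611,-.1067,.1]]))
```

```text
[[227.3133 175.4048]
 [226.8729 172.0498]
 [225.5108 161.6739]]
[[285.5418 197.5884]
 [286.0433 196.7654]
 [287.6158 194.1845]]
[[199.7236 153.4566]
 [226.8088 170.9875]]
```

View pics/t7.png

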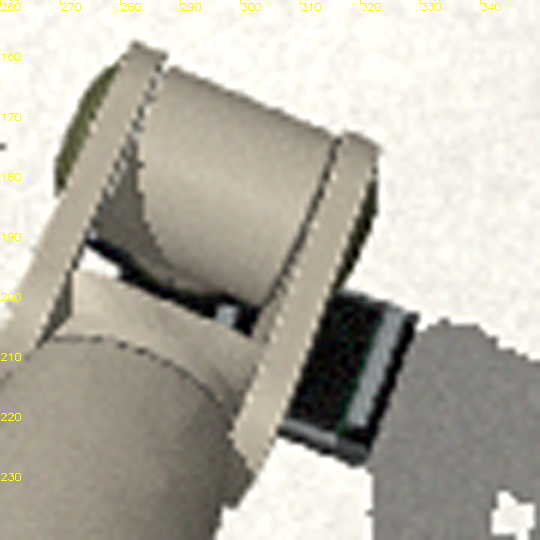

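Run:
```python
from h import *
S=env.get_image("scene")
a=np.radians(-21);ty=np.array([np.sin(a),-np.cos(a)])
for w in(-.017,-.024,.017,.024):
  q=np.array([.5611,-.107])+ty*w
  print(w,proj(S,[[*q,.159],[*q,.172]]).round(1).tolist())
```

```text
-0.017 [[229.0, 162.3], [228.7, 159.7]]
-0.024 [[230.5, 163.2], [230.2, 160.7]]
0.017 [[221.6, 157.6], [221.3, 155.1]]
0.024 [[220.1, 156.7], [219.7, 154.1]]
```

Run:
```python
from h import *
S=env.get_image("scene")
print("s2",proj(S,[[.5396,.277,.168],[.5396,.277,.175]]))
print("s3",proj(S,[[.5406,.2772,.073]]))
print("s4",proj(S,[[.4864,.1617,.073],[.4864,.1617,.065]]))
```

```text
s2 [[338.9929 180.2704]
 [339.3642 178.9164]]
s3 [[334.2948 197.6525]]
s4 [[305.0515 177.8585]
 [304.8447 179.2463]]
```

Call:
{"api": "servo_tool", "payload": {
  "commands": [
    {"linear":[0,0,-30],"angular":[0,0,0],"gripper":-1},
    {"linear":[0,0,-70],"angular":[0,0,0],"gripper":-1},
    {"linear":[0,0,-100],"angular":[0,0,0],"gripper":-1},
    {"linear":[0,0,-100],"angular":[0,0,0],"gripper":-1},
    {"linear":[0,0,-100],"angular":[0,0,0],"gripper":-1}
  ]
}}

```text
time_s: 15.7
position: [0.561, -0.1069, 0.186]
tool_rot: [[0.933, -0.359, 0.0], [-0.359, -0.933, -0.0], [0.0, 0.0, -1.0]]
ft_force: [-0.4, 0.4, -0.4]
grip_width: -0.0001
```

Run:
```python
from h import *
S=env.get_image("scene");p=env.observe()["position"];R=env.observe()["tool_rot"]
f=S["frame"].copy()
crop(S,(185,110,250,200),"s8",8)
print(p,proj(S,[p+R[:,2]*d for d in(-.06,-.008,0,.011)]))
```

```text
[ 0.5607 -0.1068  0.1851] [[223.0314 142.1153]
 [224.4847 153.0676]
 [224.6992 154.6845]
 [224.9905 156.8796]]
```

View pics/s8.png

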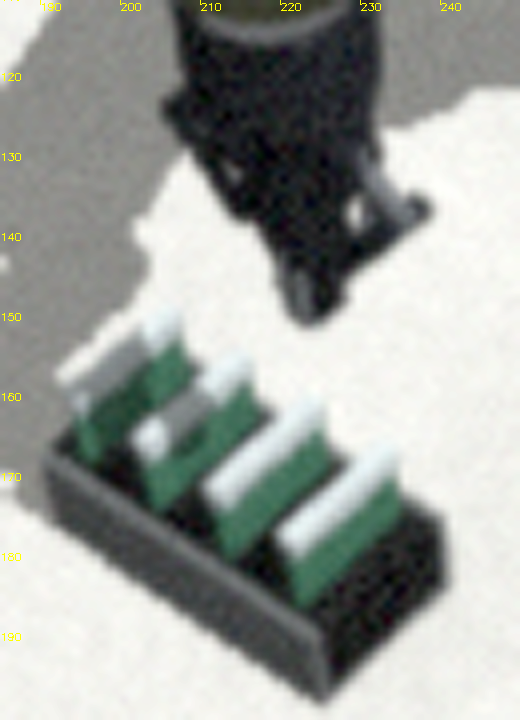

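Call:
{"api": "servo_tool", "payload": {
  "commands": [
    {"linear":[0,0,0],"angular":[0,0,0],"gripper":-0.2},
    {"linear":[0,0,0],"angular":[0,0,0],"gripper":-0.2},
    {"linear":[0,0,0],"angular":[0,0,0],"gripper":-0.2},
    {"linear":[0,0,0],"angular":[0,0,0],"gripper":-0.2},
    {"linear":[0,0,40],"angular":[0,0,0],"gripper":-0.2},
    {"linear":[0,0,70],"angular":[0,0,0],"gripper":-0.2},
    {"linear":[0,0,90],"angular":[0,0,0],"gripper":-0.2},
    {"linear":[0,0,103],"angular":[0,0,0],"gripper":-0.2},
    {"linear":[0,0,111],"angular":[0,0,0],"gripper":-0.2},
    {"linear":[0,0,111],"angular":[0,0,0],"gripper":-0.2},
    {"linear":[0,0,111],"angular":[0,0,0],"gripper":-0.2}
  ]
}}

```text
time_s: 16.85
position: [0.5614, -0.1071, 0.0756]
tool_rot: [[0.933, -0.359, 0.001], [-0.359, -0.933, -0.0], [0.001, 0.0, -1.0]]
ft_force: [-0.2, -0.8, -0.3]
grip_width: 0.0343
```

Run:
```python
from h import *
S=env.get_image("scene");p=env.observe()["position"];R=env.observe()["tool_rot"]
crop(S,(185,110,250,200),"s9",8)
print(p,env.observe()["ft_force"],proj(S,[p+R[:,2]*d for d in(-.06,-.008,0,.011)]))
```

```text
[ 0.5616 -0.1072  0.0758] [-0.2277 -0.1081  0.5956] [[225.7835 164.4303]
 [227.0164 173.9272]
 [227.1989 175.3333]
 [227.447  177.244 ]]
```

View pics/s9.png

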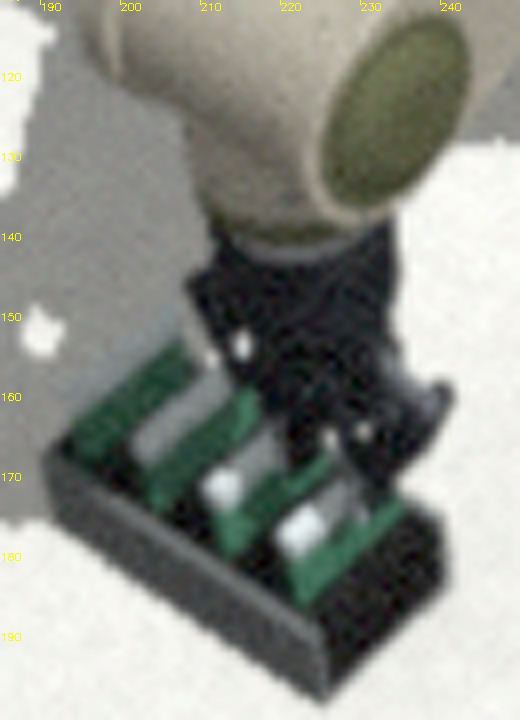

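Call:
{"api": "servo_tool", "payload": {
  "commands": [
    {"linear":[0,0,0],"angular":[0,0,0],"gripper":-0.6},
    {"linear":[0,0,0],"angular":[0,0,0],"gripper":-0.7},
    {"linear":[0,0,0],"angular":[0,0,0],"gripper":-1},
    {"linear":[0,0,0],"angular":[0,0,0],"gripper":-1},
    {"linear":[0,0,0],"angular":[0,0,0],"gripper":-1},
    {"linear":[0,0,0],"angular":[0,0,0],"gripper":-1},
    {"linear":[0,0,0],"angular":[0,0,0],"gripper":-1}
  ],
  "force": 20
}}

```text
time_s: 17.6
position: [0.5611, -0.107, 0.075]
tool_rot: [[0.933, -0.359, -0.0], [-0.359, -0.933, 0.0], [-0.0, -0.0, -1.0]]
ft_force: [-0.1, -0.0, -0.6]
grip_width: 0.0003
```

Run:
```python
from h import *
S=env.get_image("scene")
crop(S,(185,110,250,200),"s10",8)
o=env.observe();print(o["position"],o["grip_width"],o["ft_force"],o["wrist_torque"])
```

```text
[ 0.5611 -0.107   0.075 ] -5.5103303867086716e-05 [ 0.5627 -0.6712  0.1396] [-0.0358 -0.0017  0.0075]
```

View pics/s10.png

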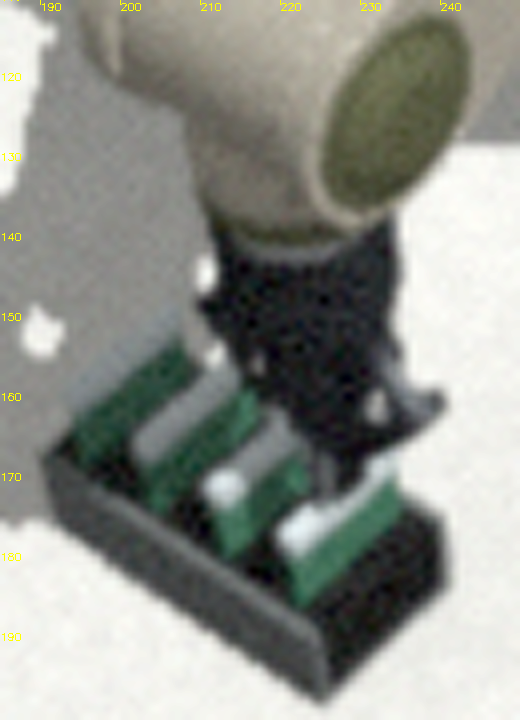

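Call:
{"api": "servo_tool", "payload": {
  "commands": [
    {"linear":[0,0,-8],"angular":[0,0,0],"gripper":-0.2},
    {"linear":[0,0,-8],"angular":[0,0,0],"gripper":-0.2},
    {"linear":[0,0,-8],"angular":[0,0,0],"gripper":-0.2},
    {"linear":[0,0,-8],"angular":[0,0,0],"gripper":-0.2},
    {"linear":[0,0,2],"angular":[0,0,0],"gripper":-0.2},
    {"linear":[0,0,8],"angular":[0,0,0],"gripper":-0.2},
    {"linear":[0,0,14],"angular":[0,0,0],"gripper":-0.2},
    {"linear":[0,0,14],"angular":[0,0,0],"gripper":-0.2}
  ]
}}

```text
time_s: 18.45
position: [0.5606, -0.1068, 0.0598]
tool_rot: [[0.933, -0.359, -0.002], [-0.359, -0.933, 0.001], [-0.002, -0.0, -1.0]]
ft_force: [0.2, -0.0, -0.3]
grip_width: 0.0341
```

Run:
```python
from h import *
S=env.get_image("scene")
crop(S,(185,110,250,200),"s11",8)
o=env.observe();print(o["position"],o["grip_width"],o["ft_force"],o["wrist_torque"])
```

```text
[ 0.5609 -0.1069  0.0604] 0.034079548763832464 [-0.0843 -0.0242  0.5261] [ 0.0181 -0.0387  0.0088]
```

View pics/s11.png

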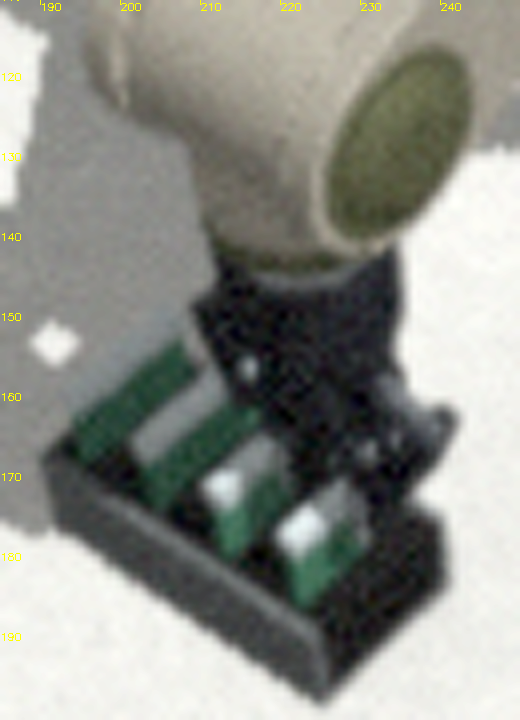

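Call:
{"api": "servo_tool", "payload": {
  "commands": [
    {"linear":[0,0,0],"angular":[0,0,0],"gripper":-0.6},
    {"linear":[0,0,0],"angular":[0,0,0],"gripper":-0.7},
    {"linear":[0,0,0],"angular":[0,0,0],"gripper":-1},
    {"linear":[0,0,0],"angular":[0,0,0],"gripper":-1},
    {"linear":[0,0,0],"angular":[0,0,0],"gripper":-1},
    {"linear":[0,0,0],"angular":[0,0,0],"gripper":-1}
  ],
  "force": 20
}}

```text
time_s: 19.1
position: [0.5613, -0.1071, 0.0613]
tool_rot: [[0.933, -0.359, 0.001], [-0.359, -0.933, -0.0], [0.001, -0.0, -1.0]]
ft_force: [-0.3, 0.5, 2.6]
grip_width: 0.0095
```

Run:
```python
from h import *
S=env.get_image("scene")
crop(S,(185,110,250,200),"s12",8)
o=env.observe();print(o["position"],o["grip_width"],o["ft_force"],o["wrist_torque"])
```

```text
[ 0.5613 -0.1071  0.0614] 0.009480089791578397 [-0.6792 -0.5318  3.62  ] [ 0.063  -0.0123 -0.0135]
```

View pics/s12.png

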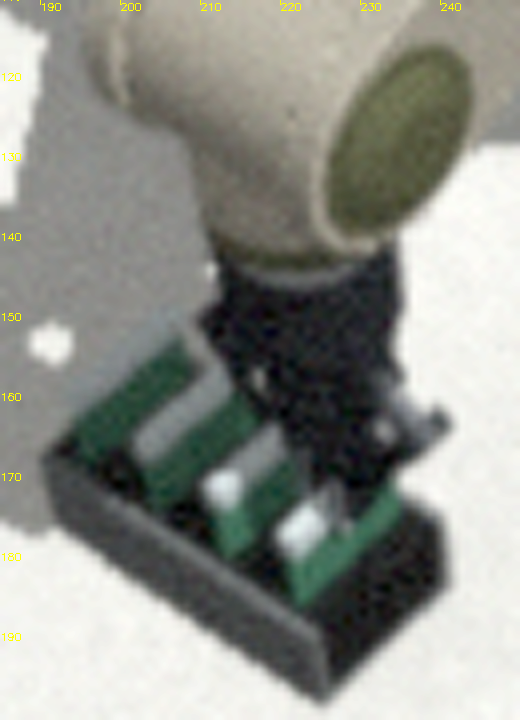

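Call:
{"api": "servo_tool", "payload": {
  "commands": [
    {"linear":[0,0,0],"angular":[0,0,0],"gripper":-0.3},
    {"linear":[0,0,0],"angular":[0,0,0],"gripper":-0.3},
    {"linear":[0,0,0],"angular":[0,0,0],"gripper":-0.3},
    {"linear":[0,0,4],"angular":[0,0,0],"gripper":-0.3},
    {"linear":[0,0,8],"angular":[0,0,0],"gripper":-0.3},
    {"linear":[0,0,11],"angular":[0,0,0],"gripper":-0.3},
    {"linear":[0,0,11],"angular":[0,0,0],"gripper":-0.3}
  ]
}}

```text
time_s: 19.85
position: [0.5608, -0.1069, 0.0494]
tool_rot: [[0.933, -0.359, -0.001], [-0.359, -0.933, 0.0], [-0.001, -0.0, -1.0]]
ft_force: [0.9, 1.0, -0.1]
grip_width: 0.0299
```

Call:
{"api": "servo_tool", "payload": {
  "commands": [
    {"linear":[0,0,0],"angular":[0,0,0],"gripper":-0.6},
    {"linear":[0,0,0],"angular":[0,0,0],"gripper":-0.7},
    {"linear":[0,0,0],"angular":[0,0,0],"gripper":-1},
    {"linear":[0,0,0],"angular":[0,0,0],"gripper":-1},
    {"linear":[0,0,0],"angular":[0,0,0],"gripper":-1},
    {"linear":[0,0,0],"angular":[0,0,0],"gripper":-1}
  ],
  "force": 40
}}

```text
time_s: 20.45
position: [0.5613, -0.107, 0.0502]
tool_rot: [[0.933, -0.359, 0.001], [-0.359, -0.933, -0.0], [0.001, -0.0, -1.0]]
ft_force: [-0.1, 0.8, 2.4]
grip_width: 0.0092
```

Run:
```python
from h import *
S=env.get_image("scene")
crop(S,(185,110,250,200),"s13",8)
o=env.observe();print(o["position"],o["grip_width"],o["ft_force"],o["wrist_torque"])
```

```text
[ 0.5613 -0.107   0.0502] 0.009087612256924272 [0.2207 0.1632 3.0828] [-0.0161 -0.0439  0.0339]
```

View pics/s13.png

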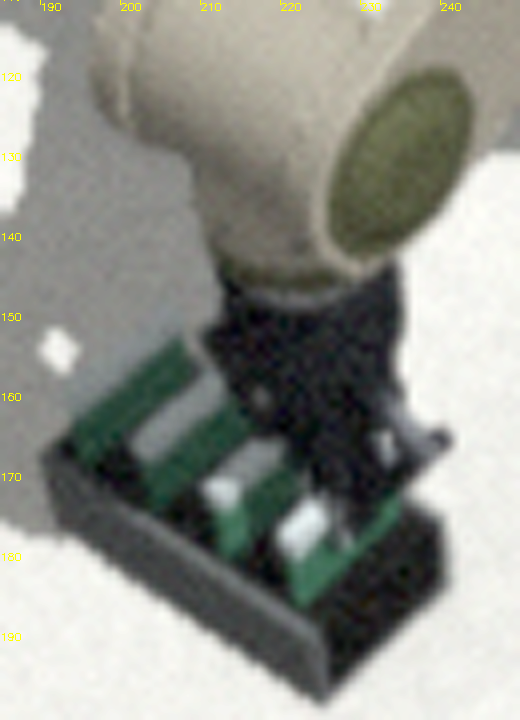

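Call:
{"api": "servo_tool", "payload": {
  "commands": [
    {"linear":[0,0,-8],"angular":[0,0,0],"gripper":-1},
    {"linear":[0,0,-20],"angular":[0,0,0],"gripper":-1},
    {"linear":[0,0,-35],"angular":[0,0,0],"gripper":-1},
    {"linear":[0,0,-55],"angular":[0,0,0],"gripper":-1},
    {"linear":[0,0,-80],"angular":[0,0,0],"gripper":-1},
    {"linear":[0,0,-105],"angular":[0,0,0],"gripper":-1},
    {"linear":[0,0,-120],"angular":[0,0,0],"gripper":-1},
    {"linear":[0,0,-120],"angular":[0,0,0],"gripper":-1}
  ]
}}

```text
time_s: 21.3
position: [0.5619, -0.1073, 0.1729]
tool_rot: [[0.933, -0.359, 0.005], [-0.359, -0.933, -0.002], [0.005, 0.0, -1.0]]
ft_force: [0.3, 0.6, -1.2]
grip_width: 0.0091
```

Run:
```python
from h import *
o=env.observe();print(o["position"],o["grip_width"],o["ft_force"],o["wrist_torque"],o["q"])
delta(.6564,.1819,.170,87.8)
```

```text
[ 0.5619 -0.1073  0.1729] 0.00913750472323512 [ 0.3202  0.5938 -1.2044] [ 0.1091 -0.0288  0.023 ] [-22.6628  25.2658  74.1512  -0.      80.2936  88.3674]
lin [-15.6, -303.8, 2.9] angz -108.8 dist 304.0 q6 est 18 now q6 88.0 F [ 0.3  0.6 -1.2] t 21.3
```

Call:
{"api": "servo_tool", "payload": {
  "commands": [
    {"linear":[-3,-60,0],"angular":[0,0,-20],"gripper":-1},
    {"linear":[-15.6,-303.8,2.9],"angular":[0,0,-108.8],"gripper":-1},
    {"linear":[-15.6,-303.8,2.9],"angular":[0,0,-108.8],"gripper":-1},
    {"linear":[-15.6,-303.8,2.9],"angular":[0,0,-108.8],"gripper":-1},
    {"linear":[-15.6,-303.8,2.9],"angular":[0,0,-108.8],"gripper":-1},
    {"linear":[-15.6,-303.8,2.9],"angular":[0,0,-108.8],"gripper":-1},
    {"linear":[-15.6,-303.8,2.9],"angular":[0,0,-108.8],"gripper":-1},
    {"linear":[-15.6,-303.8,2.9],"angular":[0,0,-108.8],"gripper":-1},
    {"linear":[-15.6,-303.8,2.9],"angular":[0,0,-108.8],"gripper":-1},
    {"linear":[-15.6,-303.8,2.9],"angular":[0,0,-108.8],"gripper":-1},
    {"linear":[-15.6,-303.8,2.9],"angular":[0,0,-108.8],"gripper":-1},
    {"linear":[-15.6,-303.8,2.9],"angular":[0,0,-108.8],"gripper":-1},
    {"linear":[-15.6,-303.8,2.9],"angular":[0,0,-108.8],"gripper":-1},
    {"linear":[-15.6,-303.8,2.9],"angular":[0,0,-108.8],"gripper":-1},
    {"linear":[-15.6,-303.8,2.9],"angular":[0,0,-108.8],"gripper":-1},
    {"linear":[-15.6,-303.8,2.9],"angular":[0,0,-108.8],"gripper":-1},
    {"linear":[-15.6,-303.8,2.9],"angular":[0,0,-108.8],"gripper":-1}
  ]
}}

```text
time_s: 23.0
position: [0.6555, 0.1821, 0.167]
tool_rot: [[0.04, 0.999, -0.0], [0.999, -0.04, -0.0], [-0.0, -0.0, -1.0]]
ft_force: [-0.2, 0.4, -0.4]
grip_width: 0.0094
```

Run:
```python
from h import *
S=env.get_image("scene");T=env.get_image("top")
crop(S,(240,110,360,250),"s14",6);crop(T,(160,140,260,240),"t14",6)
o=env.observe();print(o["position"],o["grip_width"],o["ft_force"],o["wrist_torque"],o["q"])
c=np.array([.589,.1845]);y=np.radians(-2.2+90)
ex=np.array([np.cos(y),np.sin(y)]);ey=np.array([-ex[1],ex[0]])
b=lambda X,Y,z:[*(c+X*ex+Y*ey),z]
print("bay1 mouth ends S",proj(S,[b(.04,-.0675,.09),b(-.04,-.0675,.09)]))
# held board bottom corners expected
p=o["position"][:2]; a=np.radians(yawof(o["tool_rot"]));d=np.array([np.cos(a),np.sin(a)]); z=o["position"][2]-.050+.008
print("board bottom S",proj(S,[[*(p+.035*d),z],[*(p-.035*d),z],[*(p+.035*d),z+.092],[*(p-.035*d),z+.092]]),z)
delta(.6564,.1819,.170,87.8)
```

```text
[0.6556 0.1822 0.1671] 0.009532550264335634 [-0.8232  0.3538 -0.6265] [0.03   0.0242 0.0216] [ 5.5849 36.7483 54.3066 -0.0019 88.9456  7.8596]
bay1 mouth ends S [[311.1887 218.6789]
 [287.4806 211.5976]]
board bottom S [[310.9728 212.1088]
 [289.7128 205.8236]
 [314.2899 195.0573]
 [291.505  188.588 ]] 0.1251222530685725
lin [-0.2, 0.8, -2.9] angz -0.1 dist 3.0 q6 est 18 now q6 8.0 F [-0.8  0.4 -0.6] t 23.1
```

View pics/s14.png

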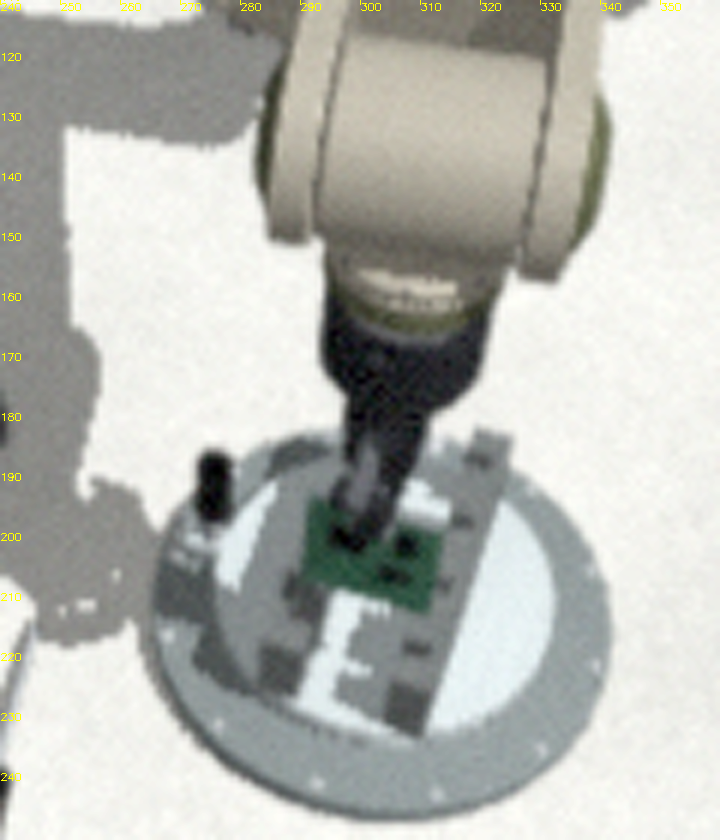

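View pics/t14.png

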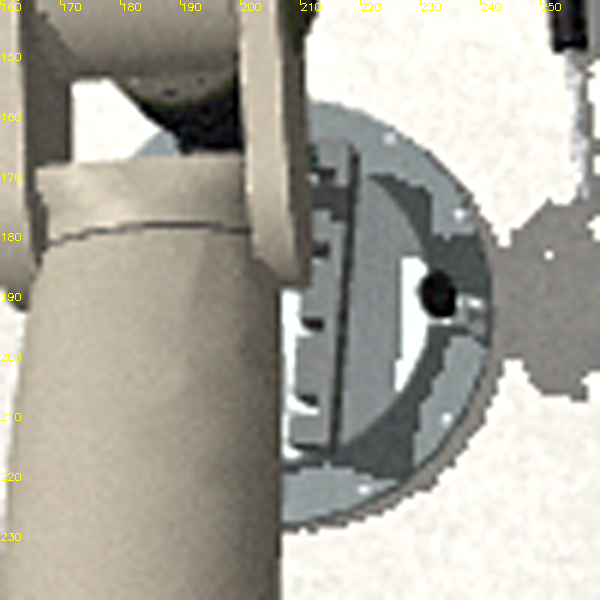

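Run:
```python
from h import *
S=env.get_image("scene")
o=env.observe(); p=o["position"][:2]; a=np.radians(yawof(o["tool_rot"]));d=np.array([np.cos(a),np.sin(a)]); z=o["position"][2]-.050+.008
l,t,s=280,180,16
f=cv2.convertScaleAbs(cv2.resize(S["frame"][180:225,280:325],None,fx=s,fy=s,interpolation=cv2.INTER_CUBIC),alpha=1.6)
def ln(P):
    uv=proj(S,P); q=((uv-[l,t]+.5)*s).astype(int); cv2.polylines(f,[q.reshape(-1,1,2)],True,(0,0,255),1)
ln([[*(p+.035*d),z],[*(p-.035*d),z],[*(p-.035*d),z+.08],[*(p+.035*d),z+.08]])
c=np.array([.589,.1845]);y=np.radians(87.8)
ex=np.array([np.cos(y),np.sin(y)]);ey=np.array([-ex[1],ex[0]])
b=lambda X,Y,z:[*(c+X*ex+Y*ey),z]
for Y in(-.0675,-.0225,.0225,.0675): ln([b(.04,Y-.005,.09),b(.024,Y-.005,.09),b(.024,Y+.005,.09),b(.04,Y+.005,.09)]);ln([b(-.04,Y-.005,.09),b(-.024,Y-.005,.09),b(-.024,Y+.005,.09),b(-.04,Y+.005,.09)])
cv2.imwrite("pics/s15.png",f[:, :])
```

```text
(no output)
```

View pics/s15.png

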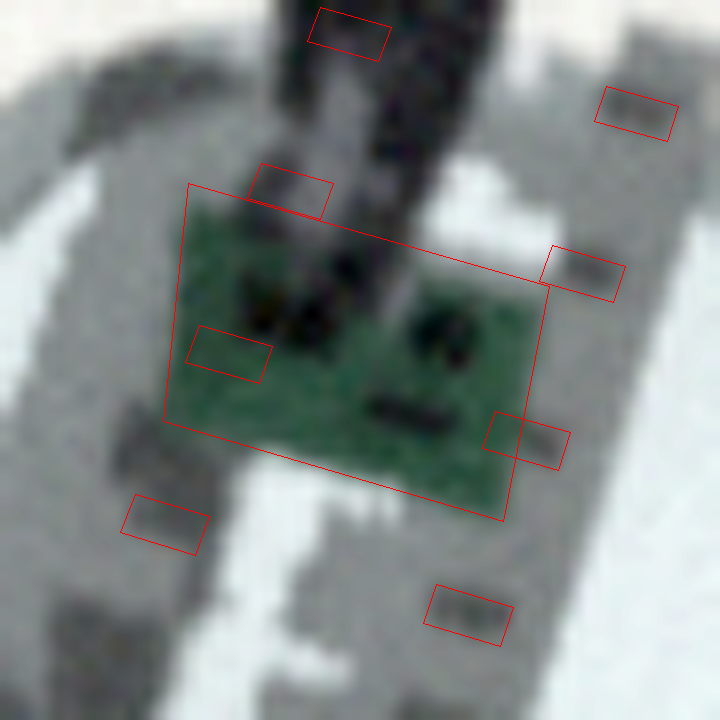

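Call:
{"api": "servo_tool", "payload": {
  "commands": [
    {"linear":[0,0,15],"angular":[0,0,0],"gripper":-1},
    {"linear":[0,0,28],"angular":[0,0,0],"gripper":-1},
    {"linear":[0,0,36],"angular":[0,0,0],"gripper":-1},
    {"linear":[0,0,42],"angular":[0,0,0],"gripper":-1},
    {"linear":[0,0,46],"angular":[0,0,0],"gripper":-1},
    {"linear":[0,0,46],"angular":[0,0,0],"gripper":-1}
  ]
}}

```text
time_s: 23.75
position: [0.6555, 0.1822, 0.1207]
tool_rot: [[0.039, 0.999, -0.001], [0.999, -0.039, -0.0], [-0.0, -0.001, -1.0]]
ft_force: [1.1, -0.1, 0.3]
grip_width: 0.0093
```

```bash
cat > ov.py <<'E'
from h import *
def ov(name,zg,l=275,t=170,w=50,h=50,s=14,cam="scene",J=90):
    S=env.get_image(cam)
    o=env.observe(); p=o["position"][:2]; a=np.radians(yawof(o["tool_rot"]));d=np.array([np.cos(a),np.sin(a)]); z=o["position"][2]-zg+.008
    f=cv2.convertScaleAbs(cv2.resize(S["frame"][t:t+h,l:l+w],None,fx=s,fy=s,interpolation=cv2.INTER_CUBIC),alpha=1.6)
    def ln(P):
        uv=proj(S,P); q=((uv-[l,t]+.5)*s).astype(int); cv2.polylines(f,[q.reshape(-1,1,2)],True,(0,0,255),1)
    if zg: ln([[*(p+.035*d),z],[*(p-.035*d),z],[*(p-.035*d),z+.08],[*(p+.035*d),z+.08]])
    c=np.array([.589,.1845]);y=np.radians(-2.2+J)
    ex=np.array([np.cos(y),np.sin(y)]);ey=np.array([-ex[1],ex[0]])
    b=lambda X,Y,z:[*(c+X*ex+Y*ey),z]
    for Y in(-.0675,-.0225,.0225,.0675):
        for g in(1,-1): ln([b(g*.04,Y-.005,.09),b(g*.024,Y-.005,.09),b(g*.024,Y+.005,.09),b(g*.04,Y+.005,.09)])
    cv2.imwrite(f"pics/{name}.png",f)
    print(o["position"],o["grip_width"],o["ft_force"],o["wrist_torque"],o["time_s"])
E
python3 -c "
from ov import *
ov('s16',.0502)"
```

```text
[0.6557 0.1822 0.1212] 0.008867726758766011 [ 0.3867  0.2914 -0.4126] [ 0.0008  0.0074 -0.0005] 23.8
```

View pics/s16.png

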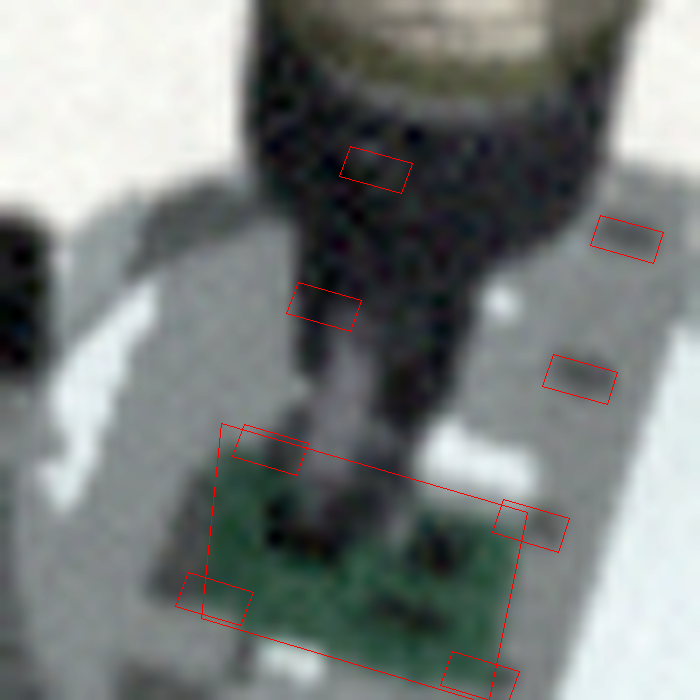

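Call:
{"api": "servo_tool", "payload": {
  "commands": [
    {"linear":[0,0,8],"angular":[0,0,0],"gripper":-1},
    {"linear":[0,0,16],"angular":[0,0,0],"gripper":-1},
    {"linear":[0,0,24],"angular":[0,0,0],"gripper":-1},
    {"linear":[0,0,31],"angular":[0,0,0],"gripper":-1},
    {"linear":[0,0,36],"angular":[0,0,0],"gripper":-1},
    {"linear":[0,0,36],"angular":[0,0,0],"gripper":-1}
  ]
}}

```text
time_s: 24.4
position: [0.6552, 0.1821, 0.0841]
tool_rot: [[0.039, 0.999, -0.002], [0.999, -0.039, -0.0], [-0.0, -0.002, -1.0]]
ft_force: [-0.1, -0.5, -1.4]
grip_width: 0.0091
```

Call:
{"api": "servo_tool", "payload": {
  "commands": [
    {"linear":[0,0,1],"angular":[0,0,0],"gripper":-1},
    {"linear":[0,0,2],"angular":[0,0,0],"gripper":-1},
    {"linear":[0,0,2],"angular":[0,0,0],"gripper":-1},
    {"linear":[0,0,2],"angular":[0,0,0],"gripper":-0.7},
    {"linear":[0,0,2],"angular":[0,0,0],"gripper":-0.5},
    {"linear":[0,0,2],"angular":[0,0,0],"gripper":-0.3},
    {"linear":[0,0,2],"angular":[0,0,0],"gripper":-0.3},
    {"linear":[0,0,2],"angular":[0,0,0],"gripper":-0.3},
    {"linear":[0,0,-15],"angular":[0,0,0],"gripper":-0.3},
    {"linear":[0,0,-40],"angular":[0,0,0],"gripper":-0.3},
    {"linear":[0,0,-80],"angular":[0,0,0],"gripper":-0.3},
    {"linear":[0,0,-100],"angular":[0,0,0],"gripper":-0.3},
    {"linear":[0,0,-100],"angular":[0,0,0],"gripper":-0.3}
  ]
}}

```text
time_s: 25.7
position: [0.6568, 0.1823, 0.1889]
tool_rot: [[0.039, 0.999, 0.007], [0.999, -0.039, 0.001], [0.001, 0.007, -1.0]]
ft_force: [-0.0, 0.5, 1.1]
grip_width: 0.0297
```

```bash
python3 -c "
from ov import *
ov('s17',0)
delta(.40,-.30,.18,-21)"
```

```text
[0.656  0.1822 0.1862] 0.029990473331567746 [ 0.132  -0.3505 -0.2356] [ 0.0286  0.0081 -0.0452] 25.75
lin [-491.8, -237.0, 6.2] angz 108.8 dist 546.0 q6 est 74 now q6 8.0 F [ 0.1 -0.4 -0.2] t 25.75
```

View pics/s17.png

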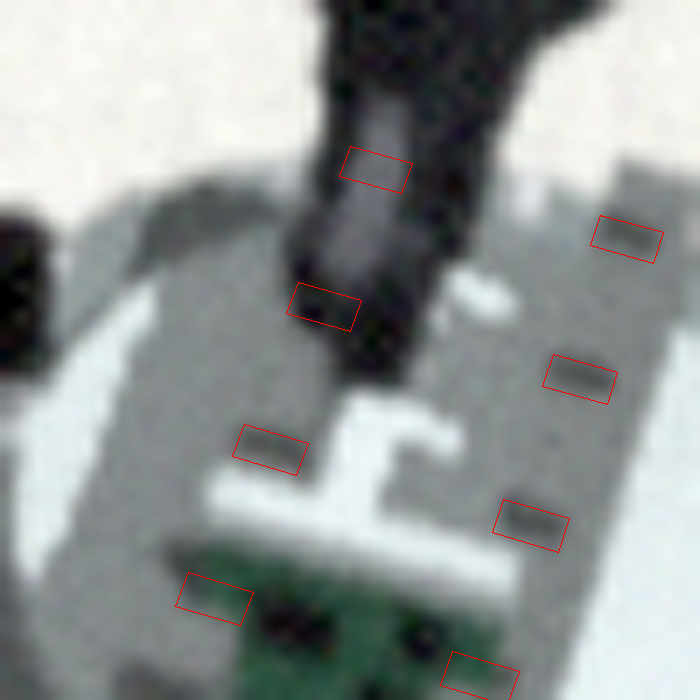

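```bash
python3 bfit.py 123 .5345 -.1707 -21 TS
```

```text
T [ 0.538  -0.1683] -21.02352758981493 25.900126951365337
S [ 0.5346 -0.17  ] -20.564815216848963 24.09900871459695
mean [ 0.5363 -0.1692] -20.794171403331944
1 (np.float64(0.5122964316457171), np.float64(-0.2322652730049174))
2 (np.float64(0.5282719654552938), np.float64(-0.19019649218708198))
3 (np.float64(0.5442474992648704), np.float64(-0.1481277113692466))
```

View pics/fitS.png

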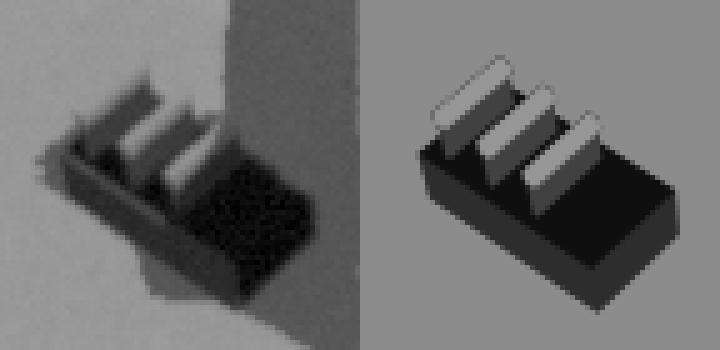

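View pics/fitT.png

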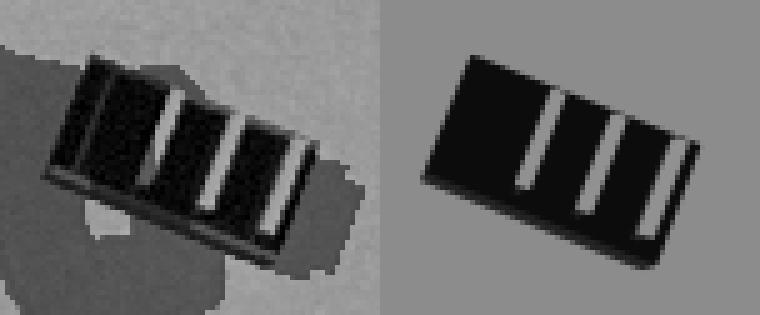

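```bash
python3 -c "
from ov import *
delta(.5449,-.1487,.15,-21)"
```

```text
lin [-334.8, -97.2, 33.7] angz 108.8 dist 350.0 q6 est 96 now q6 8.0 F [-0.5  0.  -0.5] t 25.85
```

Call:
{"api": "servo_tool", "payload": {
  "commands": [
    {"linear":[-334.8,-97.2,0],"angular":[0,0,108.8],"gripper":-0.3},
    {"linear":[-334.8,-97.2,0],"angular":[0,0,108.8],"gripper":-0.3},
    {"linear":[-334.8,-97.2,0],"angular":[0,0,108.8],"gripper":-0.3},
    {"linear":[-334.8,-97.2,0],"angular":[0,0,108.8],"gripper":-0.3},
    {"linear":[-334.8,-97.2,0],"angular":[0,0,108.8],"gripper":-0.3},
    {"linear":[-334.8,-97.2,0],"angular":[0,0,108.8],"gripper":-0.3},
    {"linear":[-334.8,-97.2,0],"angular":[0,0,108.8],"gripper":-0.3},
    {"linear":[-334.8,-97.2,0],"angular":[0,0,108.8],"gripper":-0.3},
    {"linear":[-334.8,-97.2,0],"angular":[0,0,108.8],"gripper":-0.3},
    {"linear":[-334.8,-97.2,33.7],"angular":[0,0,108.8],"gripper":-0.3},
    {"linear":[-334.8,-97.2,33.7],"angular":[0,0,108.8],"gripper":-0.3},
    {"linear":[-334.8,-97.2,33.7],"angular":[0,0,108.8],"gripper":-0.3},
    {"linear":[-334.8,-97.2,33.7],"angular":[0,0,108.8],"gripper":-0.3},
    {"linear":[-334.8,-97.2,33.7],"angular":[0,0,108.8],"gripper":-0.3},
    {"linear":[-334.8,-97.2,33.7],"angular":[0,0,108.8],"gripper":-0.3},
    {"linear":[-334.8,-97.2,33.7],"angular":[0,0,108.8],"gripper":-0.3},
    {"linear":[-334.8,-97.2,33.7],"angular":[0,0,108.8],"gripper":-0.3}
  ]
}}

```text
time_s: 27.55
position: [0.5453, -0.1485, 0.1512]
tool_rot: [[0.934, -0.358, -0.0], [-0.358, -0.934, 0.0], [-0.0, -0.0, -1.0]]
ft_force: [-0.0, 0.4, -0.6]
grip_width: 0.0299
```

```bash
python3 -c "
from ov import *
delta(.5449,-.1487,.0495,-21)
S=env.get_image('scene');crop(S,(185,110,250,200),'s18',8)"
```

```text
lin [-0.3, 0.3, 101.7] angz 0.0 dist 102.0 q6 est 96 now q6 84.0 F [-0.   0.4 -0.6] t 27.55
```

View pics/s18.png

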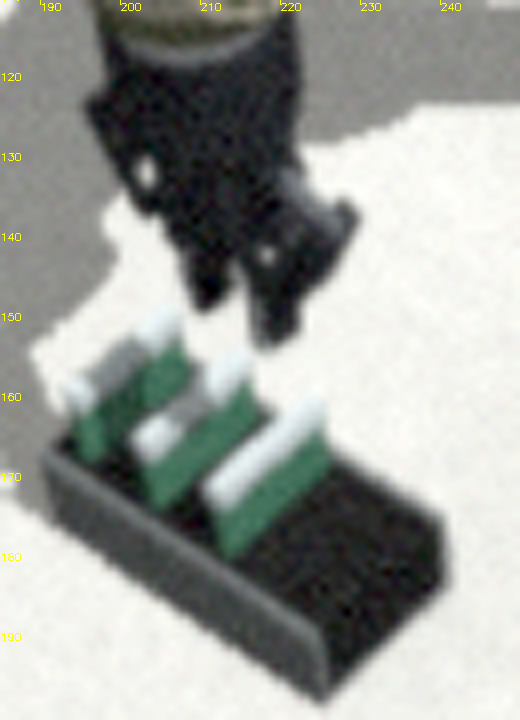

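Call:
{"api": "servo_tool", "payload": {
  "commands": [
    {"linear":[0,0,25],"angular":[0,0,0],"gripper":-0.3},
    {"linear":[0,0,50],"angular":[0,0,0],"gripper":-0.3},
    {"linear":[0,0,70],"angular":[0,0,0],"gripper":-0.3},
    {"linear":[0,0,88],"angular":[0,0,0],"gripper":-0.3},
    {"linear":[0,0,101],"angular":[0,0,0],"gripper":-0.3},
    {"linear":[0,0,101],"angular":[0,0,0],"gripper":-0.3},
    {"linear":[0,0,101],"angular":[0,0,0],"gripper":-0.3},
    {"linear":[0,0,101],"angular":[0,0,0],"gripper":-0.6},
    {"linear":[0,0,101],"angular":[0,0,0],"gripper":-0.7},
    {"linear":[0,0,101],"angular":[0,0,0],"gripper":-1},
    {"linear":[0,0,101],"angular":[0,0,0],"gripper":-1},
    {"linear":[0,0,101],"angular":[0,0,0],"gripper":-1},
    {"linear":[0,0,101],"angular":[0,0,0],"gripper":-1},
    {"linear":[0,0,101],"angular":[0,0,0],"gripper":-1}
  ],
  "force": 40
}}

```text
time_s: 29.0
position: [0.5458, -0.1488, 0.0513]
tool_rot: [[0.933, -0.359, 0.001], [-0.359, -0.933, -0.001], [0.002, 0.0, -1.0]]
ft_force: [-1.0, 1.0, 5.8]
grip_width: 0.0092
```

Call:
{"api": "servo_tool", "payload": {
  "commands": [
    {"linear":[0,0,-8],"angular":[0,0,0],"gripper":-1},
    {"linear":[0,0,-20],"angular":[0,0,0],"gripper":-1},
    {"linear":[0,0,-35],"angular":[0,0,0],"gripper":-1},
    {"linear":[0,0,-55],"angular":[0,0,0],"gripper":-1},
    {"linear":[0,0,-80],"angular":[0,0,0],"gripper":-1},
    {"linear":[0,0,-105],"angular":[0,0,0],"gripper":-1},
    {"linear":[0,0,-120],"angular":[0,0,0],"gripper":-1},
    {"linear":[0,0,-120],"angular":[0,0,0],"gripper":-1}
  ]
}}

```text
time_s: 29.8
position: [0.5463, -0.149, 0.1732]
tool_rot: [[0.933, -0.359, 0.004], [-0.359, -0.933, -0.002], [0.005, 0.001, -1.0]]
ft_force: [0.2, 0.3, -0.7]
grip_width: 0.0092
```

```bash
python3 -c "
from ov import *
print(env.observe()['grip_width'])
# bay2
c=np.array([.589,.1845]);y=np.radians(177.8)
for Y in(-.0675,-.0225,.0225,.0675): print(c+Y*np.array([np.cos(y),np.sin(y)])-[.001,0])
delta(.6105,.1836,.170,87.8)"
```

```text
0.00917788835553992
[0.6555 0.1819]
[0.6105 0.1836]
[0.5655 0.1854]
[0.5205 0.1871]
lin [-59.4, -333.5, 3.2] angz -108.8 dist 339.0 q6 est 19 now q6 84.0 F [ 0.2  0.3 -0.7] t 29.8
```

Call:
{"api": "servo_tool", "payload": {
  "commands": [
    {"linear":[-10,-60,0],"angular":[0,0,-20],"gripper":-1},
    {"linear":[-59.4,-333.5,3.2],"angular":[0,0,-108.8],"gripper":-1},
    {"linear":[-59.4,-333.5,3.2],"angular":[0,0,-108.8],"gripper":-1},
    {"linear":[-59.4,-333.5,3.2],"angular":[0,0,-108.8],"gripper":-1},
    {"linear":[-59.4,-333.5,3.2],"angular":[0,0,-108.8],"gripper":-1},
    {"linear":[-59.4,-333.5,3.2],"angular":[0,0,-108.8],"gripper":-1},
    {"linear":[-59.4,-333.5,3.2],"angular":[0,0,-108.8],"gripper":-1},
    {"linear":[-59.4,-333.5,3.2],"angular":[0,0,-108.8],"gripper":-1},
    {"linear":[-59.4,-333.5,3.2],"angular":[0,0,-108.8],"gripper":-1},
    {"linear":[-59.4,-333.5,3.2],"angular":[0,0,-108.8],"gripper":-1},
    {"linear":[-59.4,-333.5,3.2],"angular":[0,0,-108.8],"gripper":-1},
    {"linear":[-59.4,-333.5,3.2],"angular":[0,0,-108.8],"gripper":-1},
    {"linear":[-59.4,-333.5,3.2],"angular":[0,0,-108.8],"gripper":-1},
    {"linear":[-59.4,-333.5,3.2],"angular":[0,0,-108.8],"gripper":-1},
    {"linear":[-59.4,-333.5,3.2],"angular":[0,0,-108.8],"gripper":-1},
    {"linear":[-59.4,-333.5,3.2],"angular":[0,0,-108.8],"gripper":-1},
    {"linear":[-59.4,-333.5,3.2],"angular":[0,0,-108.8],"gripper":-1}
  ]
}}

```text
time_s: 31.5
position: [0.6096, 0.184, 0.1671]
tool_rot: [[0.04, 0.999, -0.0], [0.999, -0.04, -0.0], [-0.0, -0.0, -1.0]]
ft_force: [0.1, -0.5, -0.4]
grip_width: 0.0091
```

```bash
python3 -c "
from ov import *
ov('s19',.0513)
delta(.6105,.1836,.085,87.8)"
```

```text
[0.6096 0.184  0.1671] 0.00905609144576071 [ 0.4459 -0.8117 -0.3716] [ 0.0019  0.0476 -0.0086] 31.55
lin [-0.4, 0.9, 82.1] angz -0.1 dist 82.0 q6 est 19 now q6 8.0 F [ 0.4 -0.8 -0.4] t 31.55
```

View pics/s19.png

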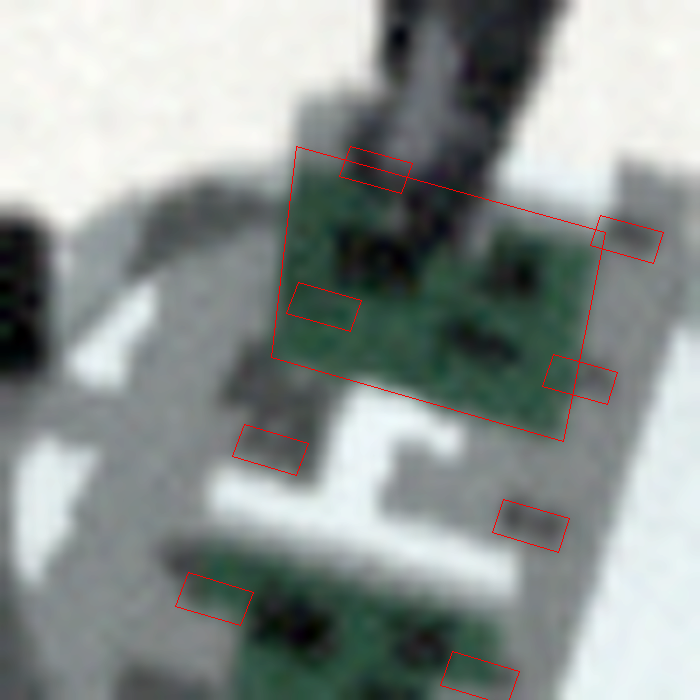

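Call:
{"api": "servo_tool", "payload": {
  "commands": [
    {"linear":[0,0.6,15],"angular":[0,0,0],"gripper":-1},
    {"linear":[0,0.6,28],"angular":[0,0,0],"gripper":-1},
    {"linear":[0,0.6,36],"angular":[0,0,0],"gripper":-1},
    {"linear":[0,0.6,42],"angular":[0,0,0],"gripper":-1},
    {"linear":[0,0.6,46],"angular":[0,0,0],"gripper":-1},
    {"linear":[0,0.6,46],"angular":[0,0,0],"gripper":-1}
  ]
}}

```text
time_s: 32.15
position: [0.6102, 0.184, 0.121]
tool_rot: [[0.039, 0.999, -0.0], [0.999, -0.039, -0.0], [-0.0, -0.0, -1.0]]
ft_force: [-0.5, -1.2, -1.1]
grip_width: 0.0091
```

Call:
{"api": "servo_tool", "payload": {
  "commands": [
    {"linear":[0,0,8],"angular":[0,0,0],"gripper":-1},
    {"linear":[0,0,16],"angular":[0,0,0],"gripper":-1},
    {"linear":[0,0,24],"angular":[0,0,0],"gripper":-1},
    {"linear":[0,0,31],"angular":[0,0,0],"gripper":-1},
    {"linear":[0,0,36],"angular":[0,0,0],"gripper":-1},
    {"linear":[0,0,36],"angular":[0,0,0],"gripper":-1}
  ]
}}

```text
time_s: 32.75
position: [0.6099, 0.1839, 0.0843]
tool_rot: [[0.039, 0.999, -0.001], [0.999, -0.039, -0.0], [-0.0, -0.001, -1.0]]
ft_force: [1.3, -0.5, -0.5]
grip_width: 0.0093
```

Call:
{"api": "servo_tool", "payload": {
  "commands": [
    {"linear":[0,0,1],"angular":[0,0,0],"gripper":-1},
    {"linear":[0,0,1],"angular":[0,0,0],"gripper":-1},
    {"linear":[0,0,1],"angular":[0,0,0],"gripper":-0.7},
    {"linear":[0,0,1],"angular":[0,0,0],"gripper":-0.5},
    {"linear":[0,0,1],"angular":[0,0,0],"gripper":-0.3},
    {"linear":[0,0,1],"angular":[0,0,0],"gripper":-0.3},
    {"linear":[0,0,1],"angular":[0,0,0],"gripper":-0.3},
    {"linear":[0,0,-15],"angular":[0,0,0],"gripper":-0.3},
    {"linear":[0,0,-40],"angular":[0,0,0],"gripper":-0.3},
    {"linear":[0,0,-80],"angular":[0,0,0],"gripper":-0.3},
    {"linear":[0,0,-100],"angular":[0,0,0],"gripper":-0.3},
    {"linear":[0,0,-100],"angular":[0,0,0],"gripper":-0.3}
  ]
}}

```text
time_s: 33.95
position: [0.6115, 0.1842, 0.1887]
tool_rot: [[0.039, 0.999, 0.006], [0.999, -0.039, 0.001], [0.001, 0.006, -1.0]]
ft_force: [0.1, 0.6, -0.0]
grip_width: 0.0297
```

```bash
python3 bfit.py 12 .5345 -.1707 -21 TS; python3 -c "
from ov import *
ov('s20',0)
delta(.5288,-.1907,.15,-21)"; cd pics; python3 -c "
import cv2,numpy as np
a=cv2.imread('fitT.png');b=cv2.imread('fitS.png');c=cv2.imread('s20.png');c=cv2.resize(c,None,fx=.7,fy=.7);w=max(a.shape[1],b.shape[1])
p=lambda i:np.pad(i,((0,0),(0,w-i.shape[1]),(0,0)))
x=np.vstack([p(a),p(b)]);x=cv2.resize(x,None,fx=.55,fy=.55);h=max(x.shape[0],c.shape[0])
q=lambda i:np.pad(i,((0,h-i.shape[0]),(0,0),(0,0)))
z=np.hstack([q(x),q(c)]);cv2.imwrite('m20.png',z[:,:]if z.shape[1]<=800 else cv2.resize(z,(800,int(z.shape[0]*800/z.shape[1]))))"
```

```text
T [ 0.5369 -0.1679] -20.462351511818465 22.16795092305928
S [ 0.5346 -0.17  ] -20.364452573280598 21.22560535325241
mean [ 0.5358 -0.169 ] -20.41340204254953
1 (np.float64(0.5122458699293955), np.float64(-0.23223591788133968))
2 (np.float64(0.5279414774032876), np.float64(-0.19006189855633934))
[0.6097 0.1839 0.1839] 0.02969726778306643 [-0.4547  0.081  -0.2816] [0.0907 0.032  0.0002] 34.1
lin [-377.5, -66.2, 33.9] angz 108.8 dist 385.0 q6 est 91 now q6 8.0 F [-0.5  0.1 -0.3] t 34.1
```

View pics/m20.png

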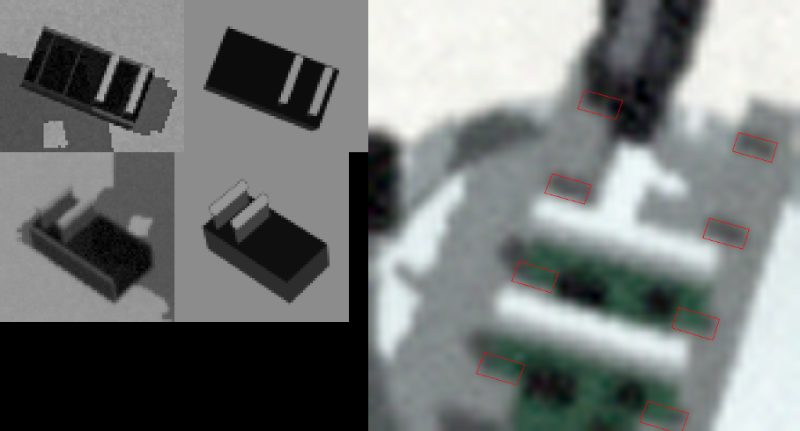

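Call:
{"api": "servo_tool", "payload": {
  "commands": [
    {"linear":[-377.5,-66.2,0],"angular":[0,0,108.8],"gripper":-0.3},
    {"linear":[-377.5,-66.2,0],"angular":[0,0,108.8],"gripper":-0.3},
    {"linear":[-377.5,-66.2,0],"angular":[0,0,108.8],"gripper":-0.3},
    {"linear":[-377.5,-66.2,0],"angular":[0,0,108.8],"gripper":-0.3},
    {"linear":[-377.5,-66.2,0],"angular":[0,0,108.8],"gripper":-0.3},
    {"linear":[-377.5,-66.2,0],"angular":[0,0,108.8],"gripper":-0.3},
    {"linear":[-377.5,-66.2,0],"angular":[0,0,108.8],"gripper":-0.3},
    {"linear":[-377.5,-66.2,0],"angular":[0,0,108.8],"gripper":-0.3},
    {"linear":[-377.5,-66.2,0],"angular":[0,0,108.8],"gripper":-0.3},
    {"linear":[-377.5,-66.2,33.9],"angular":[0,0,108.8],"gripper":-0.3},
    {"linear":[-377.5,-66.2,33.9],"angular":[0,0,108.8],"gripper":-0.3},
    {"linear":[-377.5,-66.2,33.9],"angular":[0,0,108.8],"gripper":-0.3},
    {"linear":[-377.5,-66.2,33.9],"angular":[0,0,108.8],"gripper":-0.3},
    {"linear":[-377.5,-66.2,33.9],"angular":[0,0,108.8],"gripper":-0.3},
    {"linear":[-377.5,-66.2,33.9],"angular":[0,0,108.8],"gripper":-0.3},
    {"linear":[-377.5,-66.2,33.9],"angular":[0,0,108.8],"gripper":-0.3},
    {"linear":[-377.5,-66.2,33.9],"angular":[0,0,108.8],"gripper":-0.3}
  ]
}}

```text
time_s: 35.8
position: [0.5293, -0.1906, 0.1511]
tool_rot: [[0.934, -0.358, -0.0], [-0.358, -0.934, 0.0], [-0.0, -0.0, -1.0]]
ft_force: [-0.2, -0.3, -0.4]
grip_width: 0.0299
```

```bash
python3 -c "
from ov import *
delta(.5288,-.1907,.0495,-21)
S=env.get_image('scene');crop(S,(175,110,250,200),'s21',8)"
```

```text
lin [-0.4, 0.3, 101.6] angz 0.0 dist 102.0 q6 est 91 now q6 79.0 F [-0.2 -0.3 -0.4] t 35.8
```

View pics/s21.png

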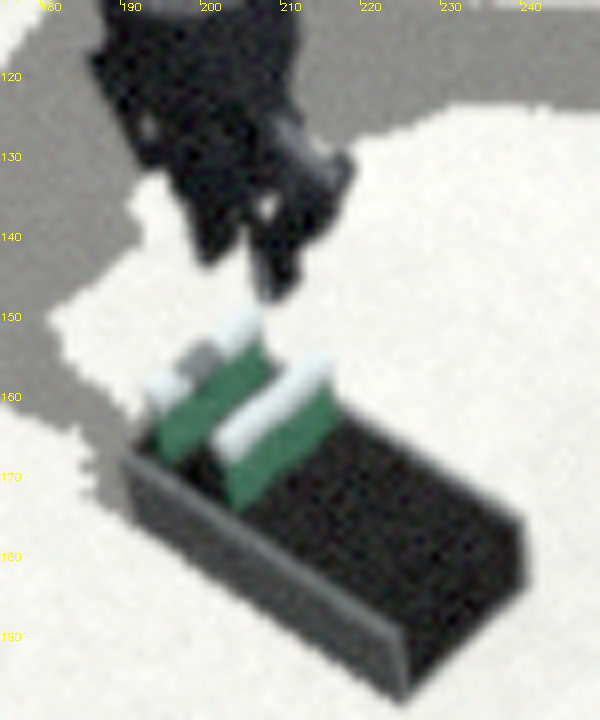

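Block unmoved; the open jaws stand above board 2's rail.

Call:
{"api": "servo_tool", "payload": {
  "commands": [
    {"linear":[0,0,25],"angular":[0,0,0],"gripper":-0.3},
    {"linear":[0,0,50],"angular":[0,0,0],"gripper":-0.3},
    {"linear":[0,0,70],"angular":[0,0,0],"gripper":-0.3},
    {"linear":[0,0,88],"angular":[0,0,0],"gripper":-0.3},
    {"linear":[0,0,101],"angular":[0,0,0],"gripper":-0.3},
    {"linear":[0,0,101],"angular":[0,0,0],"gripper":-0.3},
    {"linear":[0,0,101],"angular":[0,0,0],"gripper":-0.3},
    {"linear":[0,0,101],"angular":[0,0,0],"gripper":-0.6},
    {"linear":[0,0,101],"angular":[0,0,0],"gripper":-0.7},
    {"linear":[0,0,101],"angular":[0,0,0],"gripper":-1},
    {"linear":[0,0,101],"angular":[0,0,0],"gripper":-1},
    {"linear":[0,0,101],"angular":[0,0,0],"gripper":-1},
    {"linear":[0,0,101],"angular":[0,0,0],"gripper":-1},
    {"linear":[0,0,101],"angular":[0,0,0],"gripper":-1}
  ],
  "force": 40
}}

```text
time_s: 37.25
position: [0.5298, -0.1909, 0.0511]
tool_rot: [[0.933, -0.359, 0.001], [-0.359, -0.933, -0.001], [0.001, 0.0, -1.0]]
ft_force: [-0.6, 0.4, 6.6]
grip_width: 0.0091
```

Call:
{"api": "servo_tool", "payload": {
  "commands": [
    {"linear":[0,0,-8],"angular":[0,0,0],"gripper":-1},
    {"linear":[0,0,-20],"angular":[0,0,0],"gripper":-1},
    {"linear":[0,0,-35],"angular":[0,0,0],"gripper":-1},
    {"linear":[0,0,-55],"angular":[0,0,0],"gripper":-1},
    {"linear":[0,0,-80],"angular":[0,0,0],"gripper":-1},
    {"linear":[0,0,-105],"angular":[0,0,0],"gripper":-1},
    {"linear":[0,0,-120],"angular":[0,0,0],"gripper":-1},
    {"linear":[0,0,-120],"angular":[0,0,0],"gripper":-1}
  ]
}}

```text
time_s: 38.05
position: [0.5302, -0.1911, 0.1731]
tool_rot: [[0.933, -0.359, 0.004], [-0.359, -0.933, -0.003], [0.005, 0.001, -1.0]]
ft_force: [-0.5, -0.7, -1.3]
grip_width: 0.0094
```

```bash
python3 -c "
from ov import *
print(env.observe()['grip_width'])
delta(.5655,.1854,.170,87.8)"
```

```text
0.0093642836355693
lin [-102.2, -364.1, 3.1] angz -108.8 dist 378.0 q6 est 20 now q6 79.0 F [-0.5 -0.7 -1.3] t 38.05
```

Call:
{"api": "servo_tool", "payload": {
  "commands": [
    {"linear":[-17,-60,0],"angular":[0,0,-20],"gripper":-1},
    {"linear":[-102,-364.1,3.1],"angular":[0,0,-108.8],"gripper":-1},
    {"linear":[-102,-364.1,3.1],"angular":[0,0,-108.8],"gripper":-1},
    {"linear":[-102,-364.1,3.1],"angular":[0,0,-108.8],"gripper":-1},
    {"linear":[-102,-364.1,3.1],"angular":[0,0,-108.8],"gripper":-1},
    {"linear":[-102,-364.1,3.1],"angular":[0,0,-108.8],"gripper":-1},
    {"linear":[-102,-364.1,3.1],"angular":[0,0,-108.8],"gripper":-1},
    {"linear":[-102,-364.1,3.1],"angular":[0,0,-108.8],"gripper":-1},
    {"linear":[-102,-364.1,3.1],"angular":[0,0,-108.8],"gripper":-1},
    {"linear":[-102,-364.1,3.1],"angular":[0,0,-108.8],"gripper":-1},
    {"linear":[-102,-364.1,3.1],"angular":[0,0,-108.8],"gripper":-1},
    {"linear":[-102,-364.1,3.1],"angular":[0,0,-108.8],"gripper":-1},
    {"linear":[-102,-364.1,3.1],"angular":[0,0,-108.8],"gripper":-1},
    {"linear":[-102,-364.1,3.1],"angular":[0,0,-108.8],"gripper":-1},
    {"linear":[-102,-364.1,3.1],"angular":[0,0,-108.8],"gripper":-1},
    {"linear":[-102,-364.1,3.1],"angular":[0,0,-108.8],"gripper":-1},
    {"linear":[-102,-364.1,3.1],"angular":[0,0,-108.8],"gripper":-1}
  ]
}}

```text
time_s: 39.75
position: [0.5648, 0.1858, 0.1671]
tool_rot: [[0.04, 0.999, -0.0], [0.999, -0.04, -0.0], [-0.0, -0.0, -1.0]]
ft_force: [-0.1, 0.4, -1.3]
grip_width: 0.0096
```

```bash
python3 -c "
from ov import *
ov('s22',.0511)
delta(.5655,.1854,.085,87.8)"
```

```text
[0.5648 0.1858 0.1671] 0.009105473591351002 [ 0.102   0.9817 -0.8625] [0.0308 0.0305 0.0071] 39.8
lin [-0.4, 0.7, 82.1] angz -0.1 dist 82.0 q6 est 20 now q6 9.0 F [ 0.1  1.  -0.9] t 39.8
```

View pics/s22.png

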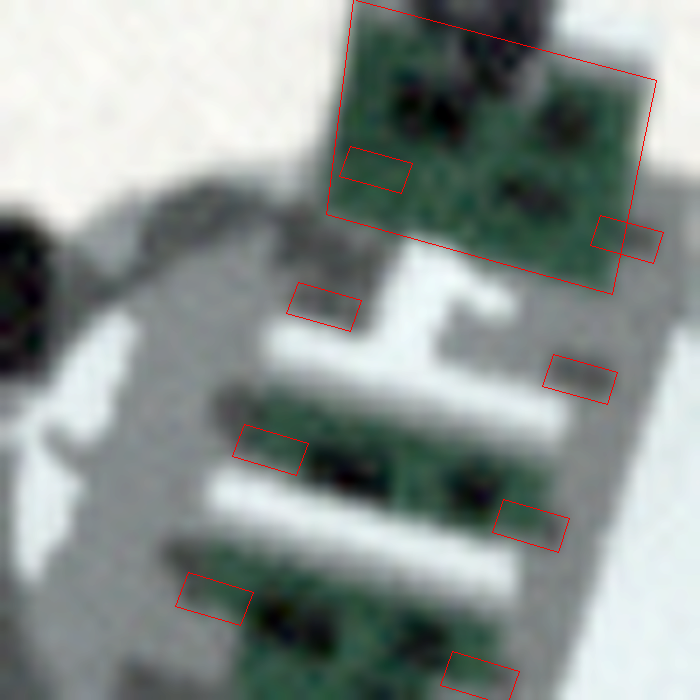

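Call:
{"api": "servo_tool", "payload": {
  "commands": [
    {"linear":[0,0.7,15],"angular":[0,0,0],"gripper":-1},
    {"linear":[0,0.7,28],"angular":[0,0,0],"gripper":-1},
    {"linear":[0,0.7,36],"angular":[0,0,0],"gripper":-1},
    {"linear":[0,0.7,42],"angular":[0,0,0],"gripper":-1},
    {"linear":[0,0.7,46],"angular":[0,0,0],"gripper":-1},
    {"linear":[0,0.7,46],"angular":[0,0,0],"gripper":-1}
  ]
}}

```text
time_s: 40.4
position: [0.5655, 0.1858, 0.121]
tool_rot: [[0.039, 0.999, -0.0], [0.999, -0.039, -0.0], [-0.0, -0.0, -1.0]]
ft_force: [0.8, -0.3, -0.8]
grip_width: 0.009
```

Call:
{"api": "servo_tool", "payload": {
  "commands": [
    {"linear":[0,0,8],"angular":[0,0,0],"gripper":-1},
    {"linear":[0,0,16],"angular":[0,0,0],"gripper":-1},
    {"linear":[0,0,24],"angular":[0,0,0],"gripper":-1},
    {"linear":[0,0,31],"angular":[0,0,0],"gripper":-1},
    {"linear":[0,0,36],"angular":[0,0,0],"gripper":-1},
    {"linear":[0,0,36],"angular":[0,0,0],"gripper":-1}
  ]
}}

```text
time_s: 41.0
position: [0.5653, 0.1857, 0.0844]
tool_rot: [[0.039, 0.999, -0.001], [0.999, -0.039, -0.0], [-0.0, -0.001, -1.0]]
ft_force: [0.6, 0.1, -1.2]
grip_width: 0.0089
```

Call:
{"api": "servo_tool", "payload": {
  "commands": [
    {"linear":[0,0,1],"angular":[0,0,0],"gripper":-1},
    {"linear":[0,0,1],"angular":[0,0,0],"gripper":-1},
    {"linear":[0,0,1],"angular":[0,0,0],"gripper":-0.7},
    {"linear":[0,0,1],"angular":[0,0,0],"gripper":-0.5},
    {"linear":[0,0,1],"angular":[0,0,0],"gripper":-0.3},
    {"linear":[0,0,1],"angular":[0,0,0],"gripper":-0.3},
    {"linear":[0,0,1],"angular":[0,0,0],"gripper":-0.3},
    {"linear":[0,0,-15],"angular":[0,0,0],"gripper":-0.3},
    {"linear":[0,0,-40],"angular":[0,0,0],"gripper":-0.3},
    {"linear":[0,0,-80],"angular":[0,0,0],"gripper":-0.3},
    {"linear":[0,0,-100],"angular":[0,0,0],"gripper":-0.3},
    {"linear":[0,0,-100],"angular":[0,0,0],"gripper":-0.3}
  ]
}}

```text
time_s: 42.2
position: [0.5668, 0.186, 0.1884]
tool_rot: [[0.039, 0.999, 0.006], [0.999, -0.039, 0.001], [0.001, 0.006, -1.0]]
ft_force: [0.1, 0.0, -0.0]
grip_width: 0.0299
```

```bash
python3 bfit.py 1 .5345 -.1707 -21 TS; python3 -c "
from ov import *
ov('s23',0)
delta(.5126,-.2327,.15,-21)"
cat > /tmp/m.py <<'E'
import cv2,numpy as np,sys
a=cv2.imread('fitT.png');b=cv2.imread('fitS.png');c=cv2.imread(sys.argv[1]);c=cv2.resize(c,None,fx=.7,fy=.7);w=max(a.shape[1],b.shape[1])
p=lambda i:np.pad(i,((0,0),(0,w-i.shape[1]),(0,0)))
x=np.vstack([p(a),p(b)]);x=cv2.resize(x,None,fx=.55,fy=.55);h=max(x.shape[0],c.shape[0])
q=lambda i:np.pad(i,((0,h-i.shape[0]),(0,0),(0,0)))
z=np.hstack([q(x),q(c)]);cv2.imwrite(sys.argv[2],cv2.resize(z,(800,int(z.shape[0]*800/z.shape[1]))))
E
cd pics; python3 /tmp/m.py s23.png m23.png
```

```text
T [ 0.5367 -0.1683] -19.92271128437769 20.693286320376103
S [ 0.5345 -0.1717] -20.327231033534954 19.565496420790538
mean [ 0.5356 -0.17  ] -20.12497115895632
1 (np.float64(0.5123587770441942), np.float64(-0.2333498950481948))
[0.5651 0.1857 0.184 ] 0.029905938444127336 [-0.9525  0.3301 -0.3218] [0.0323 0.0142 0.002 ] 42.35
lin [-420.1, -36.1, 34.0] angz 108.8 dist 423.0 q6 est 87 now q6 9.0 F [-1.   0.3 -0.3] t 42.35
```

View pics/m23.png

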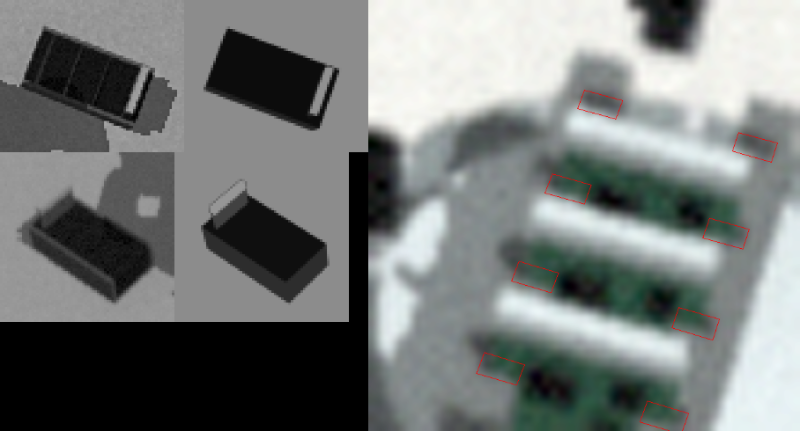

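Call:
{"api": "servo_tool", "payload": {
  "commands": [
    {"linear":[-420,-36,0],"angular":[0,0,108.8],"gripper":-0.3},
    {"linear":[-420,-36,0],"angular":[0,0,108.8],"gripper":-0.3},
    {"linear":[-420,-36,0],"angular":[0,0,108.8],"gripper":-0.3},
    {"linear":[-420,-36,0],"angular":[0,0,108.8],"gripper":-0.3},
    {"linear":[-420,-36,0],"angular":[0,0,108.8],"gripper":-0.3},
    {"linear":[-420,-36,0],"angular":[0,0,108.8],"gripper":-0.3},
    {"linear":[-420,-36,0],"angular":[0,0,108.8],"gripper":-0.3},
    {"linear":[-420,-36,0],"angular":[0,0,108.8],"gripper":-0.3},
    {"linear":[-420,-36,0],"angular":[0,0,108.8],"gripper":-0.3},
    {"linear":[-420,-36,34],"angular":[0,0,108.8],"gripper":-0.3},
    {"linear":[-420,-36,34],"angular":[0,0,108.8],"gripper":-0.3},
    {"linear":[-420,-36,34],"angular":[0,0,108.8],"gripper":-0.3},
    {"linear":[-420,-36,34],"angular":[0,0,108.8],"gripper":-0.3},
    {"linear":[-420,-36,34],"angular":[0,0,108.8],"gripper":-0.3},
    {"linear":[-420,-36,34],"angular":[0,0,108.8],"gripper":-0.3},
    {"linear":[-420,-36,34],"angular":[0,0,108.8],"gripper":-0.3},
    {"linear":[-420,-36,34],"angular":[0,0,108.8],"gripper":-0.3}
  ]
}}

```text
time_s: 44.05
position: [0.5132, -0.2324, 0.151]
tool_rot: [[0.934, -0.358, -0.0], [-0.358, -0.934, 0.0], [-0.0, -0.0, -1.0]]
ft_force: [-0.4, 0.2, -0.3]
grip_width: 0.0302
```

```bash
python3 -c "
from ov import *
delta(.5126,-.2328,.0495,-21)
S=env.get_image('scene');crop(S,(175,110,250,200),'s24',8)"
```

```text
lin [-0.4, 0.6, 101.5] angz 0.0 dist 102.0 q6 est 87 now q6 75.0 F [-0.4  0.2 -0.3] t 44.05
```

View pics/s24.png

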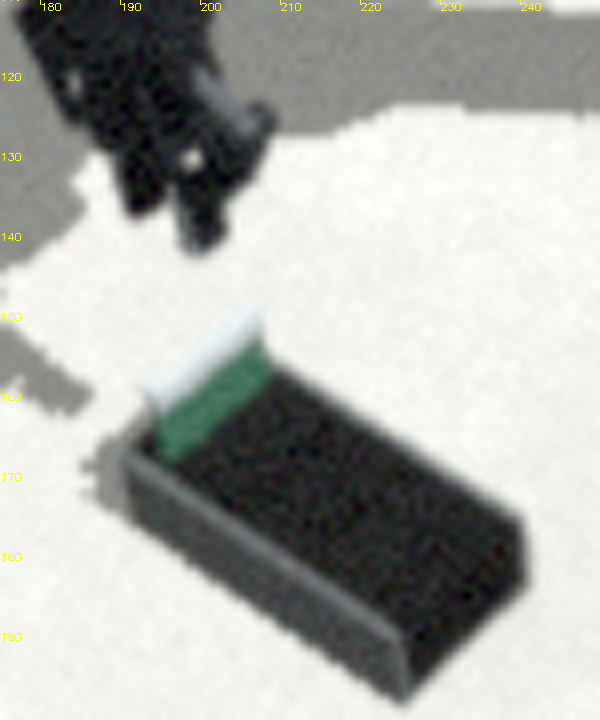

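Call:
{"api": "servo_tool", "payload": {
  "commands": [
    {"linear":[0,0.6,25],"angular":[0,0,0],"gripper":-0.3},
    {"linear":[0,0.6,50],"angular":[0,0,0],"gripper":-0.3},
    {"linear":[0,0.6,70],"angular":[0,0,0],"gripper":-0.3},
    {"linear":[0,0.6,88],"angular":[0,0,0],"gripper":-0.3},
    {"linear":[0,0.6,101],"angular":[0,0,0],"gripper":-0.3},
    {"linear":[0,0.6,101],"angular":[0,0,0],"gripper":-0.3},
    {"linear":[0,0.6,101],"angular":[0,0,0],"gripper":-0.3},
    {"linear":[0,0.6,101],"angular":[0,0,0],"gripper":-0.6},
    {"linear":[0,0.6,101],"angular":[0,0,0],"gripper":-0.7},
    {"linear":[0,0.6,101],"angular":[0,0,0],"gripper":-1},
    {"linear":[0,0.6,101],"angular":[0,0,0],"gripper":-1},
    {"linear":[0,0.6,101],"angular":[0,0,0],"gripper":-1},
    {"linear":[0,0.6,101],"angular":[0,0,0],"gripper":-1},
    {"linear":[0,0.6,101],"angular":[0,0,0],"gripper":-1}
  ],
  "force": 40
}}

```text
time_s: 45.5
position: [0.5134, -0.2332, 0.0511]
tool_rot: [[0.933, -0.359, 0.001], [-0.359, -0.933, -0.001], [0.001, 0.0, -1.0]]
ft_force: [-0.2, 1.7, 5.6]
grip_width: 0.0092
```

Call:
{"api": "servo_tool", "payload": {
  "commands": [
    {"linear":[0,0,-8],"angular":[0,0,0],"gripper":-1},
    {"linear":[0,0,-20],"angular":[0,0,0],"gripper":-1},
    {"linear":[0,0,-35],"angular":[0,0,0],"gripper":-1},
    {"linear":[0,0,-55],"angular":[0,0,0],"gripper":-1},
    {"linear":[0,0,-80],"angular":[0,0,0],"gripper":-1},
    {"linear":[0,0,-105],"angular":[0,0,0],"gripper":-1},
    {"linear":[0,0,-120],"angular":[0,0,0],"gripper":-1},
    {"linear":[0,0,-120],"angular":[0,0,0],"gripper":-1}
  ]
}}

```text
time_s: 46.3
position: [0.5138, -0.2336, 0.173]
tool_rot: [[0.933, -0.359, 0.004], [-0.359, -0.933, -0.003], [0.005, 0.001, -1.0]]
ft_force: [-0.5, -0.3, -1.3]
grip_width: 0.009
```

```bash
python3 -c "
from ov import *
print(env.observe()['grip_width'])
delta(.521,.1871,.170,87.8)"
```

```text
0.009012542188640135
lin [-144.2, -395.3, 3.0] angz -108.8 dist 421.0 q6 est 22 now q6 75.0 F [-0.5 -0.3 -1.3] t 46.3
```

Call:
{"api": "servo_tool", "payload": {
  "commands": [
    {"linear":[-22,-60,0],"angular":[0,0,-20],"gripper":-1},
    {"linear":[-144.2,-395.3,3],"angular":[0,0,-108.8],"gripper":-1},
    {"linear":[-144.2,-395.3,3],"angular":[0,0,-108.8],"gripper":-1},
    {"linear":[-144.2,-395.3,3],"angular":[0,0,-108.8],"gripper":-1},
    {"linear":[-144.2,-395.3,3],"angular":[0,0,-108.8],"gripper":-1},
    {"linear":[-144.2,-395.3,3],"angular":[0,0,-108.8],"gripper":-1},
    {"linear":[-144.2,-395.3,3],"angular":[0,0,-108.8],"gripper":-1},
    {"linear":[-144.2,-395.3,3],"angular":[0,0,-108.8],"gripper":-1},
    {"linear":[-144.2,-395.3,3],"angular":[0,0,-108.8],"gripper":-1},
    {"linear":[-144.2,-395.3,3],"angular":[0,0,-108.8],"gripper":-1},
    {"linear":[-144.2,-395.3,3],"angular":[0,0,-108.8],"gripper":-1},
    {"linear":[-144.2,-395.3,3],"angular":[0,0,-108.8],"gripper":-1},
    {"linear":[-144.2,-395.3,3],"angular":[0,0,-108.8],"gripper":-1},
    {"linear":[-144.2,-395.3,3],"angular":[0,0,-108.8],"gripper":-1},
    {"linear":[-144.2,-395.3,3],"angular":[0,0,-108.8],"gripper":-1},
    {"linear":[-144.2,-395.3,3],"angular":[0,0,-108.8],"gripper":-1},
    {"linear":[-144.2,-395.3,3],"angular":[0,0,-108.8],"gripper":-1}
  ]
}}

```text
time_s: 48.0
position: [0.5203, 0.1876, 0.1671]
tool_rot: [[0.04, 0.999, -0.0], [0.999, -0.04, -0.0], [-0.0, -0.0, -1.0]]
ft_force: [0.0, 0.4, -1.2]
grip_width: 0.009
```

```bash
python3 -c "
from ov import *
ov('s25',.0511,t=155)
delta(.5205,.1871,.085,87.8)"
```

```text
[0.5203 0.1876 0.1671] 0.009210416697672178 [-0.1375 -0.1227 -1.5035] [-0.0619  0.0631 -0.016 ] 48.05
lin [-0.5, 0.2, 82.1] angz -0.1 dist 82.0 q6 est 22 now q6 10.0 F [-0.1 -0.1 -1.5] t 48.05
```

View pics/s25.png

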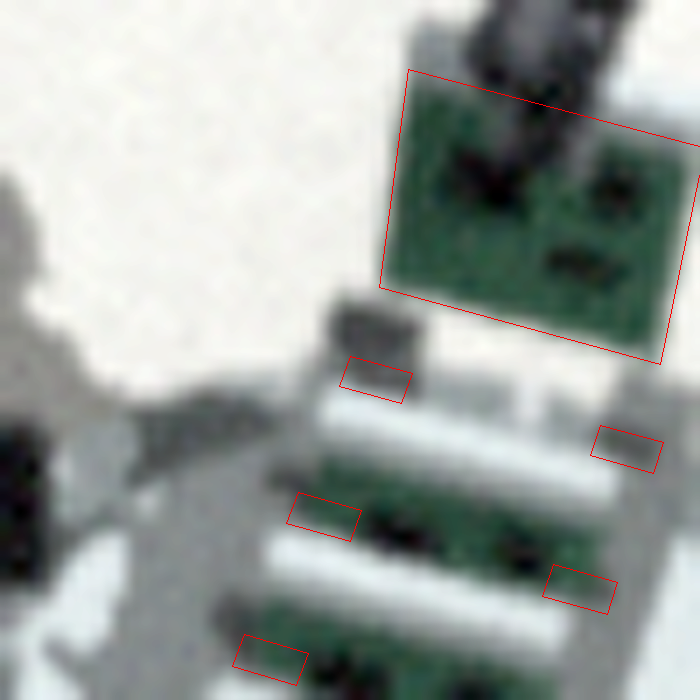

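Call:
{"api": "servo_tool", "payload": {
  "commands": [
    {"linear":[0,0.4,15],"angular":[0,0,0],"gripper":-1},
    {"linear":[0,0.4,28],"angular":[0,0,0],"gripper":-1},
    {"linear":[0,0.4,36],"angular":[0,0,0],"gripper":-1},
    {"linear":[0,0.4,42],"angular":[0,0,0],"gripper":-1},
    {"linear":[0,0.4,46],"angular":[0,0,0],"gripper":-1},
    {"linear":[0,0.4,46],"angular":[0,0,0],"gripper":-1}
  ]
}}

```text
time_s: 48.65
position: [0.5207, 0.1876, 0.121]
tool_rot: [[0.039, 0.999, -0.0], [0.999, -0.039, -0.0], [-0.0, -0.0, -1.0]]
ft_force: [0.4, -0.7, -1.9]
grip_width: 0.0091
```

Call:
{"api": "servo_tool", "payload": {
  "commands": [
    {"linear":[0,0,8],"angular":[0,0,0],"gripper":-1},
    {"linear":[0,0,16],"angular":[0,0,0],"gripper":-1},
    {"linear":[0,0,24],"angular":[0,0,0],"gripper":-1},
    {"linear":[0,0,31],"angular":[0,0,0],"gripper":-1},
    {"linear":[0,0,36],"angular":[0,0,0],"gripper":-1},
    {"linear":[0,0,36],"angular":[0,0,0],"gripper":-1}
  ]
}}

```text
time_s: 49.25
position: [0.5204, 0.1876, 0.0844]
tool_rot: [[0.039, 0.999, -0.001], [0.999, -0.039, -0.0], [-0.0, -0.001, -1.0]]
ft_force: [0.2, -0.5, -1.9]
grip_width: 0.0092
```

Call:
{"api": "servo_tool", "payload": {
  "commands": [
    {"linear":[0,0,1],"angular":[0,0,0],"gripper":-1},
    {"linear":[0,0,1],"angular":[0,0,0],"gripper":-1},
    {"linear":[0,0,1],"angular":[0,0,0],"gripper":-0.7},
    {"linear":[0,0,1],"angular":[0,0,0],"gripper":-0.5},
    {"linear":[0,0,1],"angular":[0,0,0],"gripper":-0.3},
    {"linear":[0,0,1],"angular":[0,0,0],"gripper":-0.3},
    {"linear":[0,0,1],"angular":[0,0,0],"gripper":-0.3},
    {"linear":[0,0,-15],"angular":[0,0,0],"gripper":-0.3},
    {"linear":[0,0,-40],"angular":[0,0,0],"gripper":-0.3},
    {"linear":[0,0,-80],"angular":[0,0,0],"gripper":-0.3},
    {"linear":[0,0,-100],"angular":[0,0,0],"gripper":-0.3},
    {"linear":[0,0,-100],"angular":[0,0,0],"gripper":-0.3}
  ]
}}

```text
time_s: 50.45
position: [0.5219, 0.1878, 0.1882]
tool_rot: [[0.039, 0.999, 0.006], [0.999, -0.039, 0.001], [0.001, 0.006, -1.0]]
ft_force: [-1.3, 0.3, 0.1]
grip_width: 0.0298
```

```bash
python3 -c "
from ov import *
ov('s26',0,l=265,t=165,w=80,h=80,s=9)
print(env.observe()['q'])
a=np.radians(267.8);k=np.array([.589,.1845])+.105*np.array([np.cos(a),np.sin(a)]);print(k)
for psi in(55,35,90):delta(*k,.184,psi)"
```

```text
[0.5211 0.1877 0.1861] 0.03002462823300335 [-0.9946  0.2316 -0.6769] [-0.0128  0.0747 -0.0305] 50.5
[ 7.5616 22.937  75.7428  0.     81.1829  9.7934]
[0.585  0.0796]
lin [-105.6, 68.1, 2.1] angz 32.8 dist 126.0 q6 est 43 now q6 10.0 F [-1.   0.2 -0.7] t 50.5
lin [-105.6, 68.1, 2.1] angz 52.8 dist 126.0 q6 est 63 now q6 10.0 F [-1.   0.2 -0.7] t 50.5
lin [-105.6, 68.1, 2.1] angz -2.2 dist 126.0 q6 est 8 now q6 10.0 F [-1.   0.2 -0.7] t 50.5
```

View pics/s26.png

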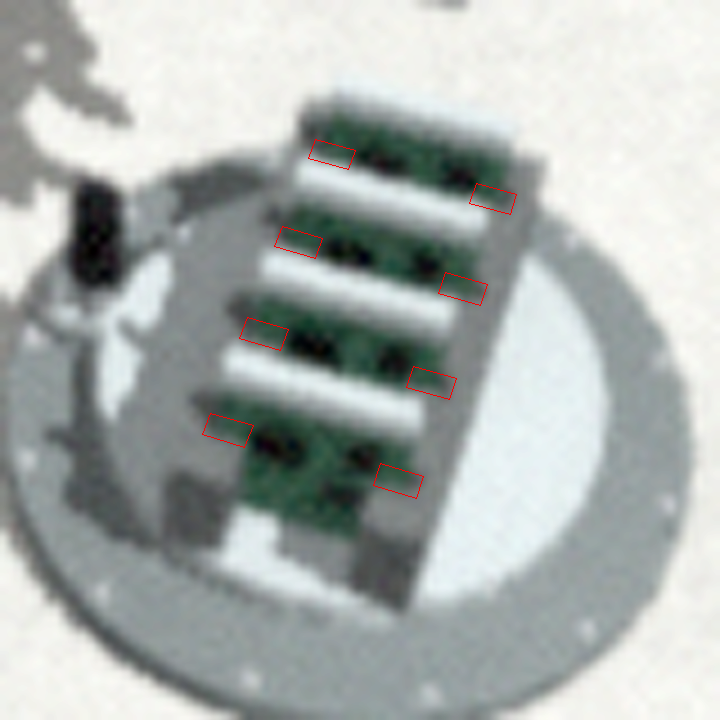

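Call:
{"api": "servo_tool", "payload": {
  "commands": [
    {"linear":[-50,30,0],"angular":[0,0,0],"gripper":0.3},
    {"linear":[-105.6,68.1,0],"angular":[0,0,0],"gripper":0.3},
    {"linear":[-105.6,68.1,0],"angular":[0,0,0],"gripper":0.3},
    {"linear":[-105.6,68.1,0],"angular":[0,0,0],"gripper":0.3},
    {"linear":[-105.6,68.1,0],"angular":[0,0,0],"gripper":0.3},
    {"linear":[-105.6,68.1,40],"angular":[0,0,0],"gripper":0.3},
    {"linear":[-105.6,68.1,60],"angular":[0,0,0],"gripper":0.3},
    {"linear":[-105.6,68.1,60],"angular":[0,0,0],"gripper":0.3}
  ]
}}

```text
time_s: 51.3
position: [0.5823, 0.0808, 0.1222]
tool_rot: [[0.037, 0.999, -0.007], [0.999, -0.037, 0.001], [0.0, -0.007, -1.0]]
ft_force: [0.8, -0.5, 0.1]
grip_width: 0.0558
```

```bash
python3 -c "
from ov import *
ov('s27',0,l=240,t=130,w=100,h=100,s=7)
delta(.585,.0796,.046,87.8)"
```

```text
[0.5835 0.0806 0.1243] 0.05556992194210934 [-0.5323  0.4578  0.2065] [0.0531 0.0128 0.009 ] 51.35
lin [-1.0, 1.5, 78.3] angz 0.0 dist 78.0 q6 est 10 now q6 -1.0 F [-0.5  0.5  0.2] t 51.35
```

View pics/s27.png

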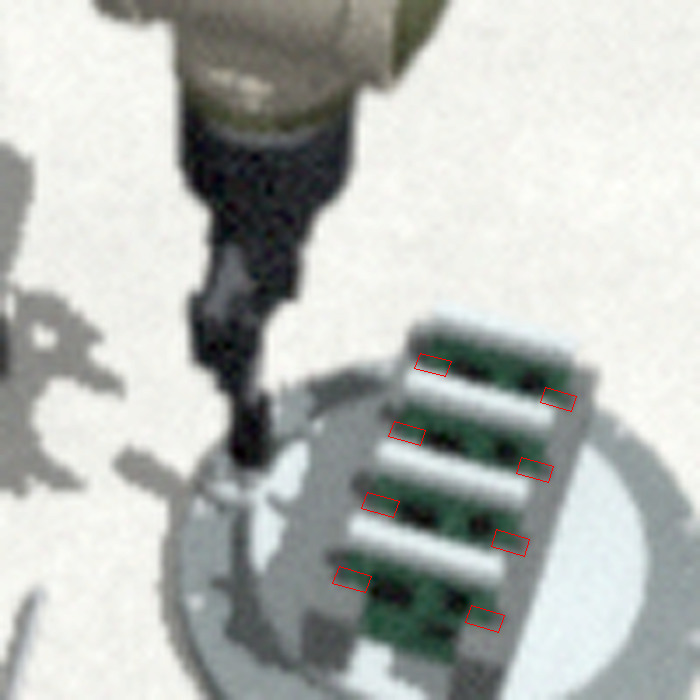

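Call:
{"api": "servo_tool", "payload": {
  "commands": [
    {"linear":[-1,1,15],"angular":[0,0,0],"gripper":0.3},
    {"linear":[-1,1,30],"angular":[0,0,0],"gripper":0.3},
    {"linear":[-1,1,40],"angular":[0,0,0],"gripper":0.3},
    {"linear":[-1,1,48],"angular":[0,0,0],"gripper":0.3},
    {"linear":[-1,1,48],"angular":[0,0,0],"gripper":0.3}
  ]
}}

```text
time_s: 51.85
position: [0.5854, 0.0787, 0.0769]
tool_rot: [[0.039, 0.999, -0.001], [0.999, -0.039, 0.0], [0.0, -0.001, -1.0]]
ft_force: [0.2, 0.1, 0.1]
grip_width: 0.0556
```

Call:
{"api": "servo_tool", "payload": {
  "commands": [
    {"linear":[0,0,10],"angular":[0,0,0],"gripper":0.3},
    {"linear":[0,0,18],"angular":[0,0,0],"gripper":0.3},
    {"linear":[0,0,24],"angular":[0,0,0],"gripper":0.3},
    {"linear":[0,0,28],"angular":[0,0,0],"gripper":0.3},
    {"linear":[0,0,28],"angular":[0,0,0],"gripper":0.3}
  ]
}}

```text
time_s: 52.35
position: [0.5853, 0.0784, 0.0486]
tool_rot: [[0.039, 0.999, -0.001], [0.999, -0.039, 0.0], [0.0, -0.001, -1.0]]
ft_force: [0.6, -0.4, 0.7]
grip_width: 0.0555
```

Call:
{"api": "servo_tool", "payload": {
  "commands": [
    {"linear":[0,0,0],"angular":[0,0,0],"gripper":-0.1},
    {"linear":[0,0,0],"angular":[0,0,0],"gripper":-0.3},
    {"linear":[0,0,0],"angular":[0,0,0],"gripper":-0.4},
    {"linear":[0,0,0],"angular":[0,0,0],"gripper":-0.8},
    {"linear":[0,0,0],"angular":[0,0,0],"gripper":-0.8},
    {"linear":[0,0,0],"angular":[0,0,0],"gripper":-0.8},
    {"linear":[0,0,0],"angular":[0,0,0],"gripper":-0.8}
  ],
  "force": 40
}}

```text
time_s: 53.05
position: [0.5857, 0.0784, 0.0496]
tool_rot: [[0.039, 0.999, 0.001], [0.999, -0.039, -0.0], [-0.0, 0.001, -1.0]]
ft_force: [-1.7, -0.5, 6.0]
grip_width: 0.0204
```

```bash
python3 arc.py -90 20
```

```text
[0.5857 0.0784 0.0496] 87.77192033151492 [-1.6658 -0.544   6.0293] [-0.0236  0.4173  0.14  ] 0.02036611926862216 [-3.8427 34.3637 80.2931 -0.0069 65.3109 -1.6118]
r 0.10616003072081319 -91.76024590114311
[{"linear": [0.3, -8.3, 0], "angular": [0, 0, 4.5], "gripper": -0.8}, {"linear": [1.2, -16.6, 0], "angular": [0, 0, 9.0], "gripper": -0.8}, {"linear": [2.7, -24.8, 0], "angular": [0, 0, 13.5], "gripper": -0.8}, {"linear": [4.9, -32.8, 0], "angular": [0, 0, 18.0], "gripper": -0.8}, {"linear": [7.7, -40.7, 0], "angular": [0, 0, 22.5], "gripper": -0.8}, {"linear": [11.2, -48.3, 0], "angular": [0, 0, 27.0], "gripper": -0.8}, {"linear": [15.2, -55.6, 0], "angular": [0, 0, 31.5], "gripper": -0.8}, {"linear": [19.8, -62.6, 0], "angular": [0, 0, 36.0], "gripper": -0.8}, {"linear": [24.9, -69.2, 0], "angular": [0, 0, 40.5], "gripper": -0.8}, {"linear": [30.5, -75.3, 0], "angular": [0, 0, 45.0], "gripper": -0.8}, {"linear": [36.6, -81.0, 0], "angular": [0, 0, 49.5], "gripper": -0.8}, {"linear": [43.1, -86.2, 0], "angular": [0, 0, 54.0], "gripper": -0.8}, {"linear": [50.0, -90.9, 0], "angular": [0, 0, 58.5], "gripper": -0.8}, {"linear": [57.2, -95.1, 0], "angular": [0, 0, 63.0], "gripper": -0.8}, {"linear": [64.7, -98.6, 0], "angular": [0, 0, 67.5], "gripper": -0.8}, {"linear": [72.5, -101.6, 0], "angular": [0, 0, 72.0], "gripper": -0.8}, {"linear": [80.5, -103.9, 0], "angular": [0, 0, 76.5], "gripper": -0.8}, {"linear": [88.7, -105.6, 0], "angular": [0, 0, 81.0], "gripper": -0.8}, {"linear": [97.0, -106.6, 0], "angular": [0, 0, 85.5], "gripper": -0.8}, {"linear": [105.3, -107.0, 0], "angular": [0, 0, 90.0], "gripper": -0.8}, {"linear": [105.3, -107.0, 0], "angular": [0, 0, 90.0], "gripper": -0.8}, {"linear": [105.3, -107.0, 0], "angular": [0, 0, 90.0], "gripper": -0.8}, {"linear": [105.3, -107.0, 0], "angular": [0, 0, 90.0], "gripper": -0.8}]
```

Call:
{"api": "servo_tool", "payload": {
  "commands": [
    {"linear":[0.3,-8.3,0],"angular":[0,0,4.5],"gripper":-0.8},
    {"linear":[1.2,-16.6,0],"angular":[0,0,9.0],"gripper":-0.8},
    {"linear":[2.7,-24.8,0],"angular":[0,0,13.5],"gripper":-0.8},
    {"linear":[4.9,-32.8,0],"angular":[0,0,18.0],"gripper":-0.8},
    {"linear":[7.7,-40.7,0],"angular":[0,0,22.5],"gripper":-0.8},
    {"linear":[11.2,-48.3,0],"angular":[0,0,27.0],"gripper":-0.8},
    {"linear":[15.2,-55.6,0],"angular":[0,0,31.5],"gripper":-0.8},
    {"linear":[19.8,-62.6,0],"angular":[0,0,36.0],"gripper":-0.8},
    {"linear":[24.9,-69.2,0],"angular":[0,0,40.5],"gripper":-0.8},
    {"linear":[30.5,-75.3,0],"angular":[0,0,45.0],"gripper":-0.8},
    {"linear":[36.6,-81.0,0],"angular":[0,0,49.5],"gripper":-0.8},
    {"linear":[43.1,-86.2,0],"angular":[0,0,54.0],"gripper":-0.8},
    {"linear":[50.0,-90.9,0],"angular":[0,0,58.5],"gripper":-0.8},
    {"linear":[57.2,-95.1,0],"angular":[0,0,63.0],"gripper":-0.8},
    {"linear":[64.7,-98.6,0],"angular":[0,0,67.5],"gripper":-0.8},
    {"linear":[72.5,-101.6,0],"angular":[0,0,72.0],"gripper":-0.8},
    {"linear":[80.5,-103.9,0],"angular":[0,0,76.5],"gripper":-0.8},
    {"linear":[88.7,-105.6,0],"angular":[0,0,81.0],"gripper":-0.8},
    {"linear":[97.0,-106.6,0],"angular":[0,0,85.5],"gripper":-0.8},
    {"linear":[105.3,-107.0,0],"angular":[0,0,90.0],"gripper":-0.8}
  ]
}}

```text
time_s: 55.05
position: [0.4832, 0.1864, 0.0495]
tool_rot: [[0.999, -0.043, 0.001], [-0.043, -0.999, -0.003], [0.001, 0.003, -1.0]]
ft_force: [0.4, -12.6, 5.0]
grip_width: 0.0211
```

Call:
{"api": "servo_tool", "payload": {
  "commands": [
    {"linear":[0,0,0],"angular":[0,0,0],"gripper":-0.8},
    {"linear":[0,0,0],"angular":[0,0,0],"gripper":-0.8},
    {"linear":[0,0,0],"angular":[0,0,0],"gripper":-0.8}
  ]
}}

```text
time_s: 55.35
position: [0.4833, 0.1874, 0.0495]
tool_rot: [[0.999, -0.04, 0.001], [-0.04, -0.999, -0.0], [0.001, 0.0, -1.0]]
ft_force: [-0.9, -3.6, 4.6]
grip_width: 0.0211
```

```bash
python3 -c "
from ov import *
ov('s28',0,l=240,t=130,w=100,h=120,s=5,J=0)
delta(.484,.1885,.046,0)"
```

```text
[0.4833 0.1873 0.0496] 0.021017801560809665 [-0.6304 -3.6516  5.2776] [-0.6284  0.0641 -0.4985] 55.4
lin [0.7, -1.2, 3.6] angz -2.3 dist 4.0 q6 est 111 now q6 100.0 F [-0.6 -3.7  5.3] t 55.4
```

View pics/s28.png

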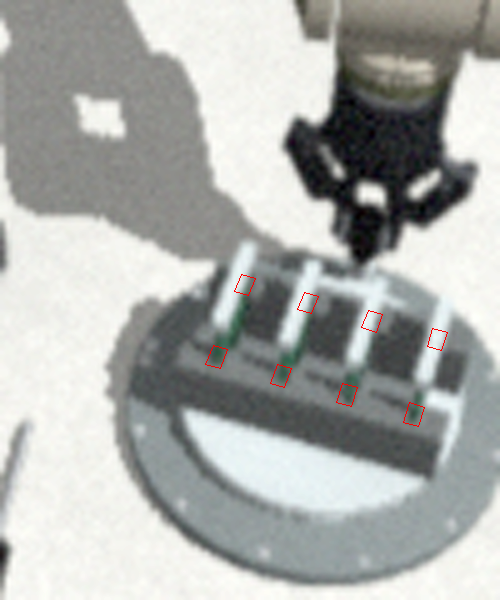

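Call:
{"api": "servo_tool", "payload": {
  "commands": [
    {"linear":[0,0,0],"angular":[0,0,0],"gripper":0.0},
    {"linear":[0,0,0],"angular":[0,0,0],"gripper":0.3},
    {"linear":[0,0,0],"angular":[0,0,0],"gripper":0.3},
    {"linear":[0,0,0],"angular":[0,0,0],"gripper":0.3},
    {"linear":[0,0,0],"angular":[0,0,0],"gripper":0.3},
    {"linear":[0,0,-15],"angular":[0,0,0],"gripper":0.3},
    {"linear":[0,0,-50],"angular":[0,0,0],"gripper":0.3},
    {"linear":[0,0,-90],"angular":[0,0,0],"gripper":0.3},
    {"linear":[0,0,-130],"angular":[0,0,0],"gripper":0.3},
    {"linear":[0,0,-150],"angular":[0,0,0],"gripper":0.3},
    {"linear":[0,0,-150],"angular":[0,0,0],"gripper":0.3}
  ]
}}

```text
time_s: 56.5
position: [0.4839, 0.1881, 0.2021]
tool_rot: [[0.999, -0.039, 0.006], [-0.039, -0.999, 0.001], [0.006, -0.001, -1.0]]
ft_force: [-1.0, 0.4, -0.5]
grip_width: 0.0555
```

```bash
python3 -c "
from ov import *
delta(.3,-.38,.21,-2.2)"
```

```text
lin [-161.7, 574.8, -7.9] angz -0.0 dist 597.0 q6 est 40 now q6 100.0 F [-1.   0.4 -0.5] t 56.5
```

Call:
{"api": "servo_tool", "payload": {
  "commands": [
    {"linear":[-162,575,-8],"angular":[0,0,0],"gripper":0.3},
    {"linear":[-162,575,-8],"angular":[0,0,0],"gripper":0.3},
    {"linear":[-162,575,-8],"angular":[0,0,0],"gripper":0.3},
    {"linear":[-162,575,-8],"angular":[0,0,0],"gripper":0.3},
    {"linear":[-162,575,-8],"angular":[0,0,0],"gripper":0.3},
    {"linear":[-162,575,-8],"angular":[0,0,0],"gripper":0.3},
    {"linear":[-162,575,-8],"angular":[0,0,0],"gripper":0.3},
    {"linear":[-162,575,-8],"angular":[0,0,0],"gripper":0.3},
    {"linear":[-162,575,-8],"angular":[0,0,0],"gripper":0.3},
    {"linear":[-162,575,-8],"angular":[0,0,0],"gripper":0.3},
    {"linear":[-162,575,-8],"angular":[0,0,0],"gripper":0.3},
    {"linear":[-162,575,-8],"angular":[0,0,0],"gripper":0.3},
    {"linear":[-162,575,-8],"angular":[0,0,0],"gripper":0.3},
    {"linear":[-162,575,-8],"angular":[0,0,0],"gripper":0.3},
    {"linear":[-162,575,-8],"angular":[0,0,0],"gripper":0.3},
    {"linear":[-162,575,-8],"angular":[0,0,0],"gripper":0.3}
  ]
}}

```text
time_s: 58.1
position: [0.299, -0.3792, 0.2071]
tool_rot: [[0.999, -0.037, -0.0], [-0.037, -0.999, 0.0], [-0.0, -0.0, -1.0]]
ft_force: [-0.5, 1.1, 0.5]
grip_width: 0.0557
```

```bash
python3 -c "
from ov import *
ov('s29',0,l=250,t=150,w=100,h=100,s=6,J=0)
ov('t29',0,l=160,t=150,w=90,h=85,s=6,cam='top',J=0)
T=env.get_image('top');cv2.imwrite('pics/tfull.png',T['frame'])
a=cv2.imread('pics/s29.png');b=cv2.imread('pics/t29.png');b=cv2.resize(b,(635,600));z=np.hstack([a,b]);cv2.imwrite('pics/m29.png',cv2.resize(z,(800,int(600*800/z.shape[1]))))
print(proj(T,[[.589-.105*np.cos(np.radians(2.2)),.1845+.105*np.sin(np.radians(2.2)),.112]]))"
```

```text
[ 0.299  -0.3794  0.2072] 0.055888215784781224 [-0.2997  0.4689 -0.2308] [0.0043 0.018  0.0188] 58.15
[ 0.299  -0.3795  0.2074] 0.05580048520768597 [-0.164  -0.3534 -0.0923] [-0.0198  0.0053  0.0816] 58.2
[[199.2835 216.8552]]
```

View pics/m29.png

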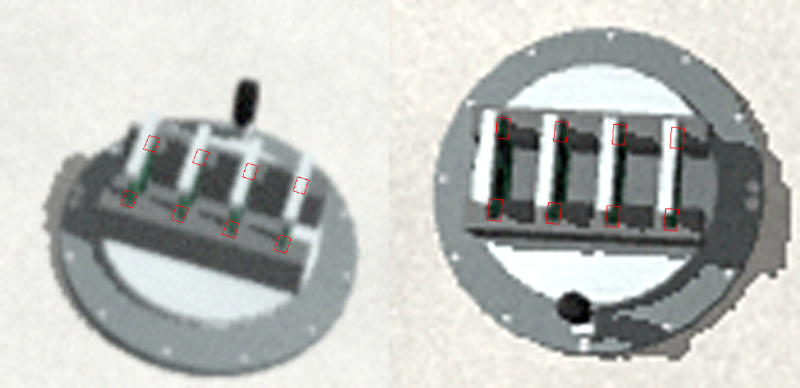

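View pics/tfull.png

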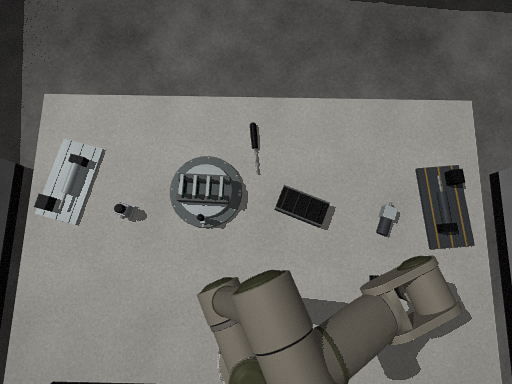

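```bash
python3 -c "
from h import *
print(env.close_job())"
```

```text
the job is handed in; nothing more can be done
None
```

The job is done and handed in at about 58 s. The swivel was turned 150° anticlockwise from its parked click to LOAD. All four boards then went from the block into rack bays 1 to 4, and the loaded swivel was turned back 90° to TEST and released.

**Final checks (last pictures from both cameras, arm clear):**
- The lever is at the single-bar mark.
- Each bay holds one upright board with its rail on top.
- The block is empty, and I saw no sign that it had been knocked aside.
- The screwdriver, regulator and gear motor are where they started.

**Checks that failed or disagreed:**
- **Fingertip height:** the tips stood about 37 mm higher than I worked out from the reported TCP. My first two tries at the first board closed on air above the rail. The first knob grip was near its top, at 18 mm on a 22 mm knob. I corrected the height after that, and every later grip read as expected.
- **Cameras:** the two cameras differed by about 5 mm in x. I used the average, and no insertion showed notable contact force.

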